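# Put the grinder's battery pack on charge past the dock's sprung dust flap

### The arm

A 6-joint arm with a two-finger parallel gripper is mounted at the origin on the work surface. World frame = base frame: x ahead of the robot, y to its left, z up, the work surface at z = 0. Lengths are in m, angles in rad, forces in N, time in s.
With the tool pointing down it reaches from about 0.35 to 0.85 m from the base axis. Payload 8.1 kg.
Tool frame: the origin (TCP) lies at the very end of the fingers, on their centre line; the grasp point (between the pads) lies 19 mm behind it (robot.pinch_z is the distance from the TCP to the grasp point, in m); x points along the fingers, z is the direction in which the jaws open and shut, and the axes are right-handed (so a half turn about x gives the same grasp; the last joint's range is limited). The gripper opens to 93 mm and grips with 3 to 60 N. Pads are 15 mm wide; open, the fingers measure 128 mm over their backs; the gripper's body (75 mm by 188 mm) begins 65 mm behind the grasp point.
Start: joints at [1.024, 0.13, 1.488, -0, 1.523, -0.085], TCP at [0.267, 0.537, 0.219] pointing down, gripper open.
Joint ranges: [-2.96, 2.96], [-0.89, 2.26], [0.02, 2.5], [-1.34, 4.48], [0, 2.73], [-2.66, 2.66]. Speed limits (rad/s): [2.39, 2.39, 2.79, 3.14, 3.14, 3.14].

### API

Orientations are given as a rotation vector (axis times angle).
In Python, from plant import robot, optics, ticket gives the robot as it stands.
- The arm moves only by the tool jog_arm, never from a script. Its argument "targets" is a list of rows, each a list of 7 numbers: the shift along the tool's x, y, z in cm, then the turn, a rotation vector about the tool's x, y, z in degrees, then the closure, from 0 (fully open) to 1 (shut). In form: [[dx, dy, dz, ax, ay, az, grip], ...]. A call has 1 to 5 rows; each row is the pose to reach, as a shift and turn from the pose measured when the call began, along the tool's axes at that moment; what a row does not reach only later rows make up. A row lasts 1/8 s, in which the tool goes at most 62.5 mm and 10.7 degrees, less where a joint would pass 70% of its speed; a pose out of reach is approached as far as the arm can. A call with a gripper value outside its range is refused whole. The fingers move at their own pace and stop on an object; "squeeze" is the grip in N (left out, the last holds). Time passes only in rows, so rows that repeat a pose let the fingers close. It gives the time, the measured TCP pose, the force and the opening at its end, in the units of the state.
- robot.read_state(): the state, without advancing time (a new reading comes with each control period).
- optics.read_camera(name): name is "side" or "top"; returns a dict with "frame" (400x640x3 uint8, red, green, blue), "vertical_fov" (degrees; the focal length in pixels is half the picture's height over the tangent of half this angle, whatever the lens; pixels are square), "cx", "cy" (the principal point, pixels), "R" (3x3) and "t" (3): a world point X has camera coordinates R X + t. Camera axes: x right, y down, z forward; pixel columns grow to the right and rows downward; lengths in m; the calibration is good to about 2 mm. A picture is of the moment at which its call begins. There is no depth.
- ticket.close_job(): hands the job in, once; it reports no verdict.
The state is a dict: "t": time; "q": joint angles; "dq": joint speeds; "joint_torque": joint torques, N m; "tool_pos": TCP position; "orientation": TCP orientation; "force": force on the tool from outside, world axes, zero at the start; "wrist_torque": the same for the moment, N m; "opening": finger opening in m.
Only numpy, scipy, OpenCV 4.12 (cv2) and the standard library are available. Lean on these libraries where they do the work, as an engineer would, in place of code of your own. Each camera call takes 0.05 s, during which the arm holds its last target.

### The job

Put the battery pack on charge: with the pack's own foot push the dock's sprung dust flap down and keep it held open while you slide the pack on into the bay, then press gently, feeling for the resistance, until it clicks fully home on the terminal block. Let go of it there, upright. Never force it against the dock, keep the gripper itself off the dock, and leave the steel sleeve, the spanner and the paste tin undisturbed.

Things in the scene. Friction and masses are not known exactly. Their poses are not given: they have to be found in the camera images.
- pack: Battery pack of a cordless grinder: upright black block with a grey cap, 36 (its x) x 62 (its y) x 140 mm (z up), about 0.3 to 0.6 kg, standing loose on its terminal end. Origin at the centre of its underside (foot). Parallel sides; grip across the 36 mm at the ridges, 95 to 125 mm above the foot. Its lowest 3 mm are 3 mm narrower at each end of the 62 mm. It fits either way round (half a turn).
- dock: Charging dock bolted to the bench: grey plastic housing 150 (x) x 130 (y) x 100 mm (z), a steel frame on top round one mouth that a steel flap closes. Origin at the centre of its underside, z up; its yaw varies; its front is -x. In its frame the mouth runs from x = -38 to +20 mm and y = -34 to +34 mm.
- bay (a point): The bay's axis at the mouth: dock x = -18, y = 0, z = 100 mm; axes as the dock's. A pack upright and centred here, its 36 mm along dock x, goes straight down: 2 mm free to the mouth's front edge, 3 mm to each side, 20 mm to the flap's hinge behind it. In the lowest 25 mm of the bay the sides narrow to 1.5 mm each (with a 45 degree lead-in), front and back free play to 2 and 2.5 mm.
- bay_bottom (a point): Fixed point on the bay's axis 74 mm below the mouth, the middle setting of the bay's floor. The floor is a height-adjustable terminal block (for long and short packs), set anywhere from 10 mm above to 10 mm below this point, hidden by the flap and not reported: feel for it. It is hard: the pack stops dead on it. Pressing or wedging the pack against the dock with 30 N or more damages the terminals.
- pack_foot (a point): Centre of the pack's underside, the terminal end. A bead at its two narrow ends must be pushed past two spring catches in the bay's sides over the last 10 mm to the floor (7 to 10 N more); then the force drops as they click in above the bead, and the foot comes down on two sprung contact pins (geoms pin_left_c0, pin_right_c0, under 1 N each) and the hard floor. The catches hold it there.
- flap (a joint): Angle of the dust flap, rad: 0 shut (level, 5 mm under the dock's top); grows as the free front edge swings down into the bay about the hinge at the mouth's rear (+x) edge, 1.42 at most. A spring shuts it (0.13 N m shut, 0.23 wide open); the pack's foot needs some 5 to 10 N to push it down. With the pack in, it leans on the pack's back at about 1.1 to 1.3.
- sleeve: Ground steel sleeve, 54 mm outside, 36 mm bore, 42 mm high, standing on the bench; origin at the centre of its underside. Bystander.
- spanner: Steel spanner 150 mm long lying on the bench; origin under its middle. Bystander.
- paste_tin: Aluminium tin of grinding paste, 52 mm across, 55 mm high; origin at the centre of its underside. Bystander.
Not all that is in view belongs to the job. What is meant by the dock is not blue or purple, and is the smaller of those in its own colour.

How it is judged:
On the way, in this order (a step that is already met when the one before it is completed fails the run):
1. the pack's foot is in the mouth and holds the flap open (value of joint flap above 0.7 rad and z of pack in the frame of bay below -0.025 m and horizontal distance between pack and bay below 0.008 m and contact force between pack and dock above 0.5 N), for 0.1 s.
2. the pack has clicked home on the terminal block (contact force between pack and pin_left_c0 above 0.3 N and contact force between pack and pin_right_c0 above 0.3 N), for 0.2 s.
At the end, for the whole second after the job is handed in: The pack is home: its foot presses both sprung contact pins in the bay's floor (over 0.3 N each; they touch from 2 mm up), within 5 mm of the bay's axis, upright within 0.08 rad, at rest, the flap resting open (above 0.9 rad) against it, and the robot touches nothing (all of step 2 and horizontal distance between pack and bay below 0.005 m and angle between pack's own z axis and vertical below 0.08 rad and value of joint flap above 0.9 rad and linear speed of pack below 0.01 m/s and contact force between each of the fingers, the arm and anything else below 0.1 N).
It fails at once if the pack is forced against the dock (30 N or more) (contact force between pack and dock above 30 N).
It fails at once if the arm or gripper presses on the dock or its flap (contact force between the arm and dock above 10 N).
It fails at once if a bystander is disturbed (distance of any of sleeve, spanner, paste_tin from where it was at the start of the episode above 0.015 m).
It also fails if it takes over 58 s, if anything falls off the work surface, if the arm or the gripper's body presses on something with over 40 N, if the wrist force passes 120 N, or if a joint passes its speed limit or range.

## Working session

There is one attempt and no reset: what is moved stays moved. The work goes in short steps, Python scripts to look and compute and a tool call to move; the robot and the scene stay as the last step left them, time stands still between calls to the robot, and variables do not carry over. Pictures are saved under pics/ and viewed, and the job is handed in when it is done.

Besides the shell and the picture viewer there is one more tool, called after "Call:" by a JSON object that holds its "fn" and its "kwargs", one argument or row to a line. jog_arm: Moves the arm, as the interface text tells. Its arguments: {"type":"object","properties":{"targets":{"type":"array"},"squeeze":{"type":"number"}},"required":["targets"]}

```bash
mkdir -p pics; ls; python3 - <<'E'
from plant import robot, optics
import cv2,pickle
s=robot.read_state(); print(s, robot.pinch_z)
d={}
for n in("top","side"):
    c=optics.read_camera(n); d[n]=c
    print(n,c["vertical_fov"],c["cx"],c["cy"],c["R"],c["t"], [k for k in c])
    cv2.imwrite(f"pics/{n}0.png",c["frame"][:,:,::-1])
pickle.dump(d,open("cam0.pkl","wb"))
E
```

```text
pics
{'t': 0.0, 'q': array([ 1.02361611e+00,  1.31161375e-01,  1.48928000e+00,  2.24612151e-05,
        1.52298744e+00, -8.53853233e-02]), 'dq': array([ 6.25467919e-04,  2.98633907e-05,  1.51051797e-04, -5.73801223e-04,
        1.06141900e-03, -1.02722375e-04]), 'joint_torque': array([ 5.34104147e-04, -5.59823835e+01, -4.91780233e+01,  7.68940640e-02,
        3.52299807e-02, -1.65469464e-04]), 'tool_pos': array([0.2670016 , 0.5366838 , 0.21758692]), 'orientation': array([-0.86355132,  1.39464563,  0.86222366]), 'force': array([ 0.20443606,  0.04537671, -0.18359511]), 'wrist_torque': array([ 0.03503881, -0.02349787, -0.02452666]), 'opening': 0.09300985168726988} 0.0188
top 56.77680353972998 321.28149809741143 204.2975550960555 [[-0.02141401 -0.99934168 -0.02928547]
 [-0.98230435  0.02648233 -0.18540995]
 [ 0.18606344  0.02479688 -0.98222478]] [-0.02060415  0.58676564  0.99966079] ['frame', 'vertical_fov', 'cx', 'cy', 'R', 't']
side 53.62589640388553 319.96225377463907 199.2483254412669 [[-0.75126682  0.65974584 -0.01826435]
 [ 0.4165747   0.45253477 -0.78846547]
 [-0.51192156 -0.59995641 -0.61480779]] [ 0.47265704 -0.16022839  1.37480724] ['frame', 'vertical_fov', 'cx', 'cy', 'R', 't']
```

View pics/top0.png

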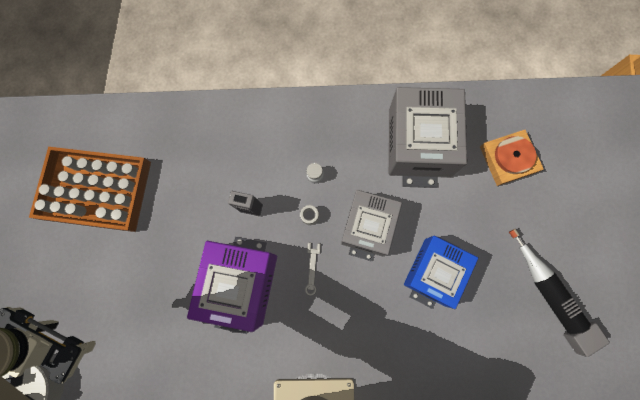

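View pics/side0.png

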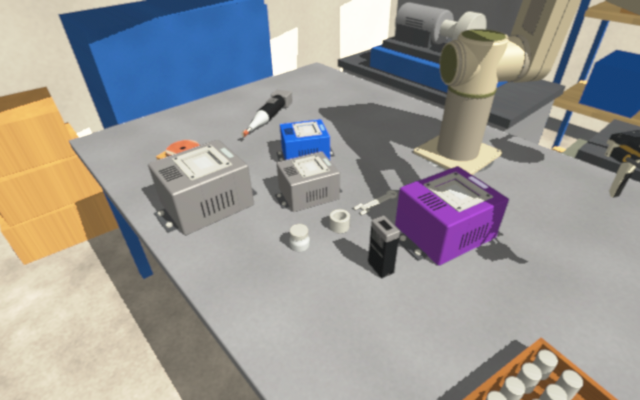

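```bash
python3 - <<'E'
import pickle,cv2
d=pickle.load(open("cam0.pkl","rb"))
t=d["top"]["frame"][:,:,::-1]; s=d["side"]["frame"][:,:,::-1]
import numpy as np
a=cv2.resize(t[180:270,330:420],None,fx=6,fy=6,interpolation=cv2.INTER_CUBIC)
cv2.imwrite("pics/a.png",a)
b=cv2.resize(s[140:220,265:355],None,fx=6,fy=6,interpolation=cv2.INTER_CUBIC)
cv2.imwrite("pics/b.png",b)
c=np.hstack([cv2.resize(t[180:225,220:270],(400,360),interpolation=cv2.INTER_CUBIC),cv2.resize(s[205:285,355:415],(270,360),interpolation=cv2.INTER_CUBIC)])
cv2.imwrite("pics/c.png",c)
E
```

```text
(no output)
```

View pics/a.png

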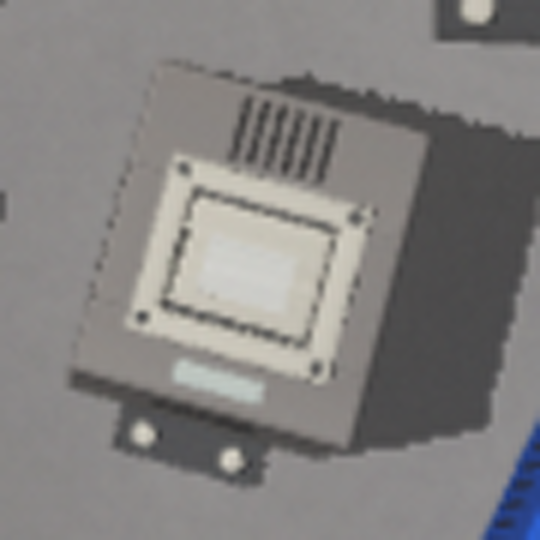

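View pics/b.png

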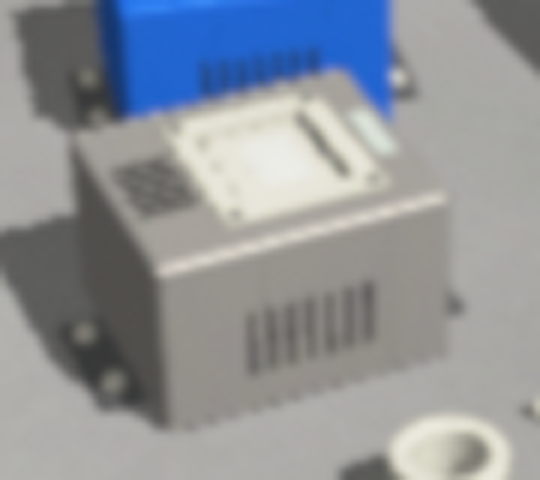

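View pics/c.png

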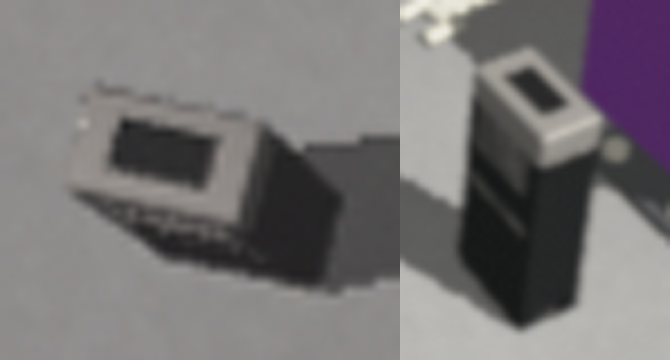

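```bash
cat > h.py <<'E'
import numpy as np,cv2,pickle
def f(c): return 200/np.tan(np.radians(c["vertical_fov"])/2)
def cast(c,uv,z):
    uv=np.atleast_2d(uv).astype(float); R=np.array(c["R"]);t=np.array(c["t"])
    d=np.c_[(uv[:,0]-c["cx"])/f(c),(uv[:,1]-c["cy"])/f(c),np.ones(len(uv))]@R
    o=-R.T@t
    return (o+d*((z-o[2])/d[:,2])[:,None])[:,:2]
def proj(c,X):
    X=np.atleast_2d(X); p=X@np.array(c["R"]).T+np.array(c["t"])
    return np.c_[p[:,0]/p[:,2]*f(c)+c["cx"],p[:,1]/p[:,2]*f(c)+c["cy"]]
def up(img,x0,x1,y0,y1,k=8):
    r=cv2.resize(img[y0:y1,x0:x1],None,fx=k,fy=k,interpolation=cv2.INTER_CUBIC)
    return r, lambda p:(np.asarray(p,float)+.5)/k-.5+np.array([x0,y0])
E
python3 - <<'E'
from h import *
d=pickle.load(open("cam0.pkl","rb"))
for n,box in (("top",(335,415,185,262)),("side",(270,345,145,200))):
    c=d[n]; g,m=up(c["frame"],*box)
    G=g.min(2); 
    print(n)
    for th in (165,180,190):
        M=(G>th).astype(np.uint8)
        cs,_=cv2.findContours(M,cv2.RETR_EXTERNAL,cv2.CHAIN_APPROX_NONE)
        cs=sorted(cs,key=cv2.contourArea)[-2:]
        for q in cs[::-1]:
            P=cast(c,m(q[:,0]),0.1)*1000
            r=cv2.minAreaRect(P.astype(np.float32)); print(th,cv2.contourArea(q),np.round(r[0],1),np.round(r[1],1),round(r[2],1))
    cv2.imwrite(f"pics/m_{n}.png",np.hstack([G,(G>180)*np.uint8(255)])[:590,:800] if 0 else cv2.resize((G>180)*np.uint8(255),None,fx=.8,fy=.8))
    print(np.percentile(G,[5,25,50,75,95]))
E
```

```text
top
165 61060.5 [ 519.6 -168.3] [91.6 81.7] 72.2
165 3334.5 [ 468.9 -152.3] [40.3 10.7] 71.6
180 21328.0 [ 520.2 -168.1] [60.4 47.5] 72.2
180 8031.5 [ 506.1 -144.4] [104.2  53.3] 31.6
190 9343.0 [ 517.1 -167. ] [41.8 28.5] 70.4
190 105.5 [ 435.6 -155.9] [3.1 6.1] 46.6
[ 75. 100. 134. 140. 186.]
side
165 39140.5 [ 509.6 -165.8] [107.1 106.8] 73.4
165 8584.0 [ 548.7 -106.9] [ 14.3 146.1] 72.4
180 33435.0 [ 510.9 -163.9] [ 97.8 100.6] 71.4
180 4969.0 [ 550.2 -106.5] [  9.1 139.9] 72.4
190 26184.5 [ 518.5 -166.1] [94.1 82.4] 71.6
190 2220.0 [ 560.  -109.3] [  6.2 112.4] 72.6
[ 34.  91. 141. 165. 214.]
```

View pics/m_top.png

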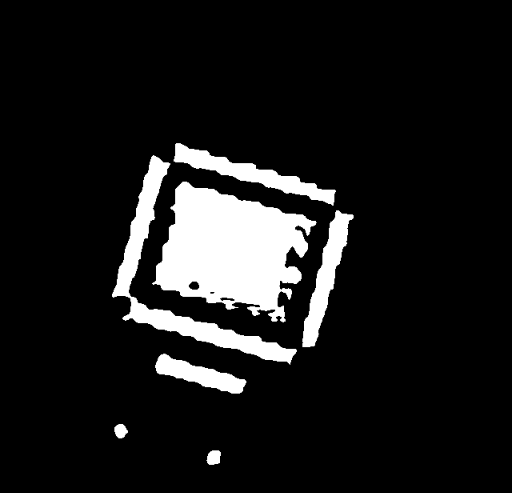

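View pics/m_side.png

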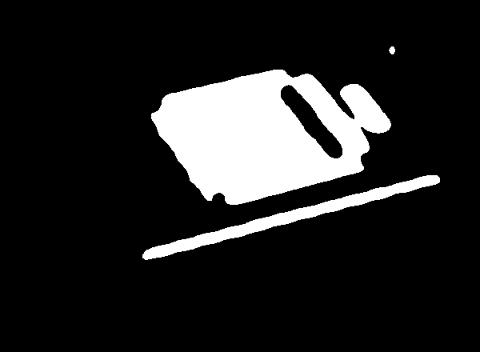

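```bash
python3 - <<'E'
from h import *
d=pickle.load(open("cam0.pkl","rb"))
for n,box in (("top",(222,272,182,222)),("side",(362,408,210,285))):
    c=d[n]; g,m=up(c["frame"],*box,k=10)
    cv2.imwrite(f"pics/p_{n}.png",g[:,:,::-1][:590])
    G=g.min(2)
    print(n,np.percentile(G,[5,25,50,75,95]))
# predicted housing corners check
yaw=np.radians(-18);u=np.array([np.cos(yaw),np.sin(yaw)]);v=np.array([-u[1],u[0]])
ctr=np.array([.5192,-.1672])+.009*u
for n in("top","side"):
    c=d[n];P=[np.r_[ctr+a*.075*u+b*.065*v,.1] for a,b in((-1,-1),(-1,1),(1,1),(1,-1))]
    box=(335,415,185,262) if n=="top" else (270,345,145,200)
    g,m=up(c["frame"],*box)
    g=g.copy()
    px=lambda P:np.int32((proj(c,P)-[box[0],box[2]]+.5)*8-.5)
    cv2.polylines(g,[px(P)],True,(255,0,0),1)
    O=np.array([.5192,-.1672])
    cv2.polylines(g,[px([np.r_[O+a*.029*u+b*.034*v,.1] for a,b in((-1,-1),(-1,1),(1,1),(1,-1))])],True,(0,255,0),1)
    cv2.imwrite(f"pics/o_{n}.png",g[:590,:,::-1])
E
```

```text
top [ 37.  79. 139. 142. 144.]
side [ 24.  39.  91. 172. 180.]
```

View pics/o_top.png

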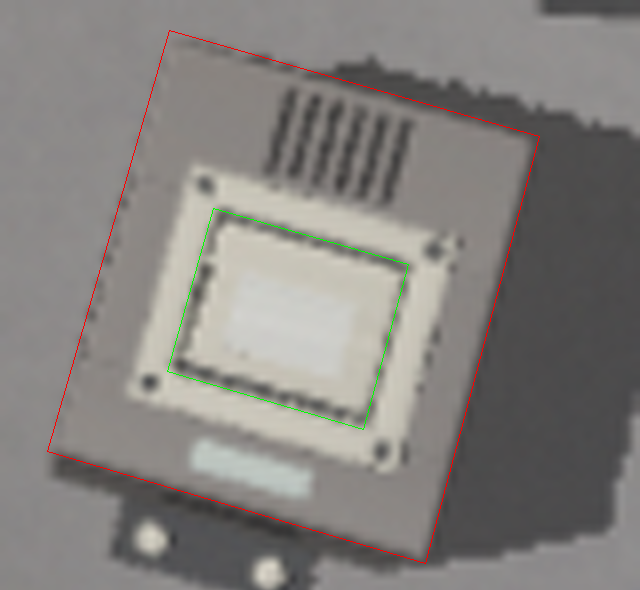

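View pics/o_side.png

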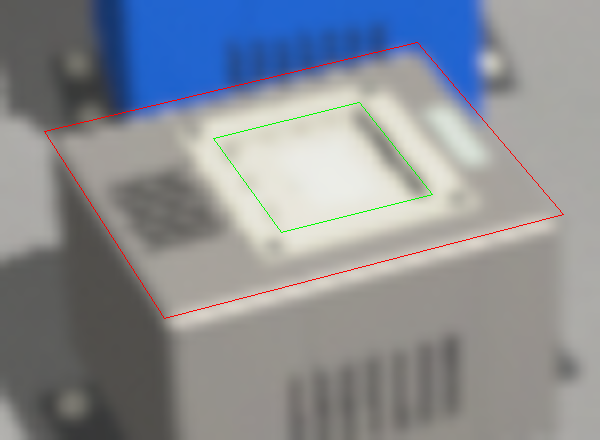

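View pics/p_top.png

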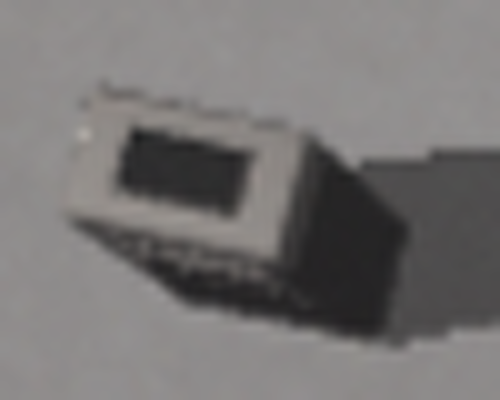

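View pics/p_side.png

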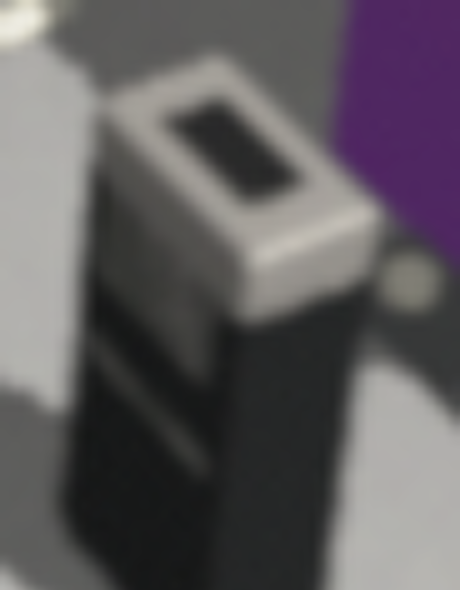

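```bash
python3 - <<'E'
from h import *
d=pickle.load(open("cam0.pkl","rb"))
for n,o,Q in (("top",(222,182),[(92,90),(308,133),(282,262),(70,212)]),("side",(362,210),[(105,100),(218,53),(382,210),(248,258)])):
    c=d[n];q=(np.array(Q,float)+.5)/10-.5+o
    P=cast(c,q,.14)*1000;print(n,P.round(1),P.mean(0))
    for i in range(4):
        e=P[(i+1)%4]-P[i];print(np.linalg.norm(e).round(1),np.degrees(np.arctan2(e[1],e[0])).round(1)%180)
# bystanders
c=d["top"]
print(cast(c,[(309,214),],.042),cast(c,[(314,168)],.055),cast(c,[(314,245),(311,292)],.005))
print("purple corners z?",cast(c,[(205,241),(277,248),(265,330),(188,318)],.12))
E
```

```text
top [[613.5 202.4]
 [600.2 144.6]
 [565.8 151. ]
 [580.7 207.4]] [590.02515812 176.33508213]
59.3 77.1
35.0 169.5
58.3 75.2
33.2 171.3
side [[599.  147.8]
 [568.  154.1]
 [581.6 213.5]
 [614.6 203.9]] [590.80331919 179.82279819]
31.7 168.7
60.9 77.1
34.4 163.9
58.2 74.5
[[0.56107953 0.00142411]] [[ 0.69379644 -0.0159438 ]] [[ 0.47488734 -0.00961967]
 [ 0.34111742  0.00134649]]
purple corners z? [[0.48325927 0.27316617]
 [0.46034818 0.08208285]
 [0.25540182 0.11224243]
 [0.28805936 0.3095634 ]]
```

```bash
cat >> h.py <<'E'
from scipy.spatial.transform import Rotation as Ro
def goalR(yawdeg,s,lean=None):
    # tool x down, tool z along s*(cos,sin) of yaw
    a=np.radians(yawdeg);z=s*np.array([np.cos(a),np.sin(a),0]);x=np.array([0,0,-1.]);y=np.cross(z,x)
    return np.c_[x,y,z]
def delta(p,yawdeg):
    from plant import robot
    st=robot.read_state();R=Ro.from_rotvec(st["orientation"])
    best=None
    for s in(1,-1):
        r=(R.inv()*Ro.from_matrix(goalR(yawdeg,s))).as_rotvec(degrees=True)
        if best is None or np.linalg.norm(r)<np.linalg.norm(best):best=r
    dp=R.inv().apply(np.asarray(p)-st["tool_pos"])*100
    print("t",st["t"],"tcp",st["tool_pos"].round(4),"F",st["force"].round(2),"T",st["wrist_torque"].round(2),"open",round(st["opening"],4),"q6",st["q"].round(2))
    print("tool x,y,z axes:",R.as_matrix().T.round(3).tolist())
    print("shift cm",dp.round(2),"turn deg",best.round(2))
E
python3 -c "
from h import *
delta([.59,.178,.25],-14)"
```

```text
t 0.1 tcp [0.2671 0.5367 0.2177] F [ 0.34  0.03 -0.77] T [-0.03 -0.01 -0.01] open 0.093 q6 [ 1.02  0.13  1.49 -0.    1.52 -0.09]
tool x,y,z axes: [[-0.001, -0.001, -1.0], [-0.895, 0.446, 0.0], [0.446, 0.895, -0.002]]
shift cm [ -3.21 -44.89 -17.73] turn deg [ 7.754e+01 -8.000e-02  6.000e-02]
```

Call:
{"fn": "jog_arm", "kwargs": {
  "targets": [
    [-1,-5.5,-2.2,9.5,0,0,0],
    [-2,-11,-4.4,19,0,0,0],
    [-3.2,-16.5,-6.5,28.5,0,0,0],
    [-3.2,-22,-8.7,38,0,0,0],
    [-3.2,-27.5,-10.9,47.5,0,0,0]
  ]
}}

```text
t: 0.72
tool_pos: [0.4656, 0.3151, 0.2497]
orientation: [-0.217, 1.561, 0.215]
force: [0.4, -0.1, -0.5]
opening: 0.0927
```

```bash
python3 -c "
from h import *
delta([.59,.178,.25],-14)"
```

```text
t 0.725 tcp [0.4656 0.3151 0.2497] F [ 0.4  -0.06 -0.46] T [-0.11 -0.03 -0.  ] open 0.0927 q6 [ 0.5   0.02  1.55 -0.    1.58  0.23]
tool x,y,z axes: [[-0.001, -0.001, -1.0], [-0.271, 0.963, -0.001], [0.963, 0.271, -0.001]]
shift cm [ -0.02 -16.57   8.26] turn deg [29.74 -0.06  0.08]
```

Call:
{"fn": "jog_arm", "kwargs": {
  "targets": [
    [0,-4.5,2.3,8,0,0,0],
    [0,-9,4.6,16,0,0,0],
    [0,-13,6.6,24,0,0,0],
    [0,-16.6,8.3,29.7,0,0,0],
    [0,-16.6,8.3,29.7,0,0,0]
  ]
}}

```text
t: 1.35
tool_pos: [0.5916, 0.1752, 0.2488]
orientation: [0.193, 1.564, -0.197]
force: [-0.1, 0.1, -0.6]
opening: 0.093
```

```bash
python3 -c "
from h import *
delta([.59,.178,.095],-14)
from plant import optics
for n in('top','side'):
    c=optics.read_camera(n); cv2.imwrite(f'pics/{n}1.png',c['frame'][:,:,::-1]); 
"
```

```text
t 1.35 tcp [0.5916 0.1752 0.2488] F [-0.12  0.11 -0.58] T [-0.05  0.1   0.02] open 0.093 q6 [ 0.21  0.17  1.39 -0.    1.58  0.45]
tool x,y,z axes: [[-0.002, -0.002, -1.0], [0.246, 0.969, -0.003], [0.969, -0.246, -0.002]]
shift cm [15.38  0.27 -0.2 ] turn deg [-0.22 -0.09  0.16]
```

View pics/side1.png

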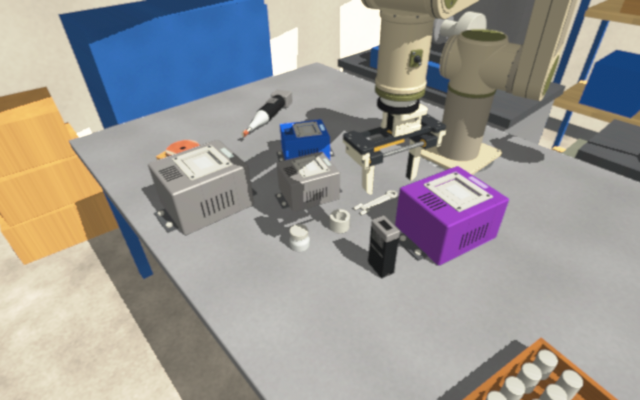

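View pics/top1.png

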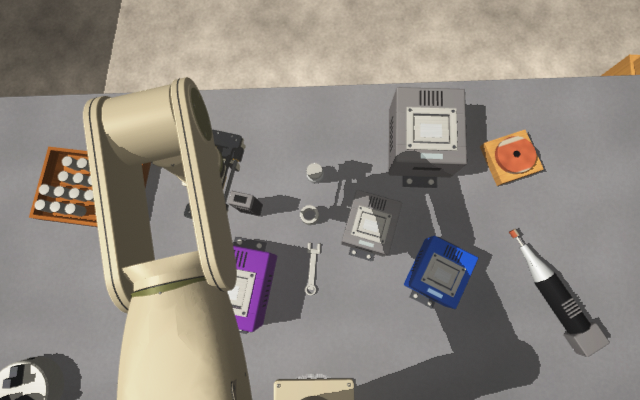

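```bash
python3 -c "
from h import *
d=pickle.load(open('cam0.pkl','rb'))
for n in d: print(n,proj(d[n],[[.5916,.1752,.2488],[.59,.178,.14],[.59,.178,0]]))
c=cv2.imread('pics/side1.png')[100:290,320:480]
cv2.imwrite('pics/s1c.png',cv2.resize(c,None,fx=3,fy=3,interpolation=cv2.INTER_CUBIC))
"
```

```text
top [[229.52199792 189.04034053]
 [239.70423884 198.97680527]
 [251.13761408 208.25788529]]
side [[387.66655579 184.33698631]
 [384.85086707 224.3051276 ]
 [380.11648135 267.29131232]]
```

View pics/s1c.png

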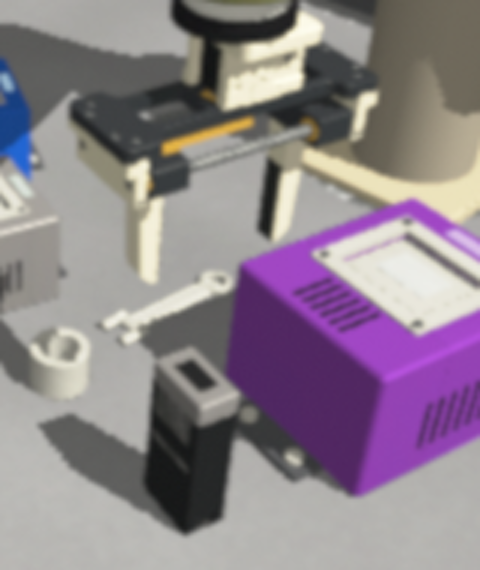

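Call:
{"fn": "jog_arm", "kwargs": {
  "targets": [
    [5,0.27,-0.2,-0.2,0,0.2,0],
    [9,0.27,-0.2,-0.2,0,0.2,0],
    [12,0.27,-0.2,-0.2,0,0.2,0],
    [14,0.27,-0.2,-0.2,0,0.2,0],
    [15.4,0.27,-0.2,-0.2,0,0.2,0]
  ],
  "squeeze": 30
}}

```text
t: 2.08
tool_pos: [0.5881, 0.1813, 0.0945]
orientation: [0.189, 1.565, -0.186]
force: [0.5, -0.1, -0.3]
opening: 0.0929
```

```bash
python3 -c "
from h import *
delta([.59,.178,.095],-14)
from plant import optics
for n in('top','side'):
    c=optics.read_camera(n); cv2.imwrite(f'pics/{n}2.png',c['frame'][:,:,::-1]); 
    f_=c['frame'][:,:,::-1]
    cr=f_[130:230,180:300] if n=='top' else f_[180:290,330:450]
    cv2.imwrite(f'pics/{n}2c.png',cv2.resize(cr,None,fx=5,fy=5,interpolation=cv2.INTER_CUBIC))
"
```

```text
t 2.075 tcp [0.5881 0.1813 0.0945] F [ 0.49 -0.12 -0.33] T [-0.04  0.09 -0.01] open 0.0929 q6 [0.21 0.26 1.57 0.   1.31 0.45]
tool x,y,z axes: [[-0.002, 0.002, -1.0], [0.236, 0.972, 0.002], [0.972, -0.236, -0.002]]
shift cm [-0.05 -0.28  0.26] turn deg [ 0.32 -0.13 -0.1 ]
```

View pics/side2c.png

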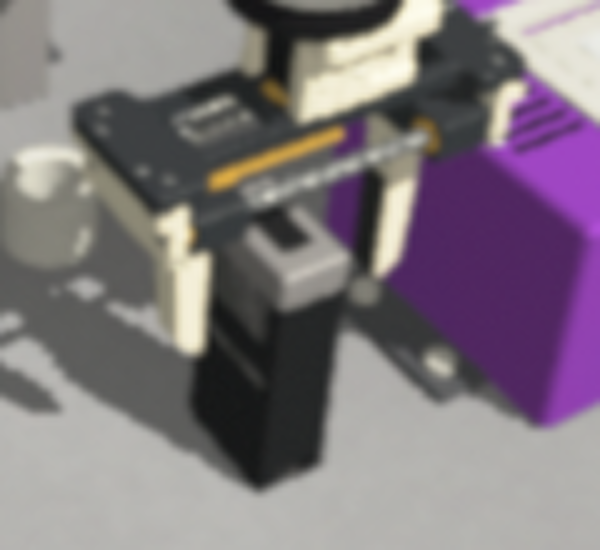

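View pics/top2c.png

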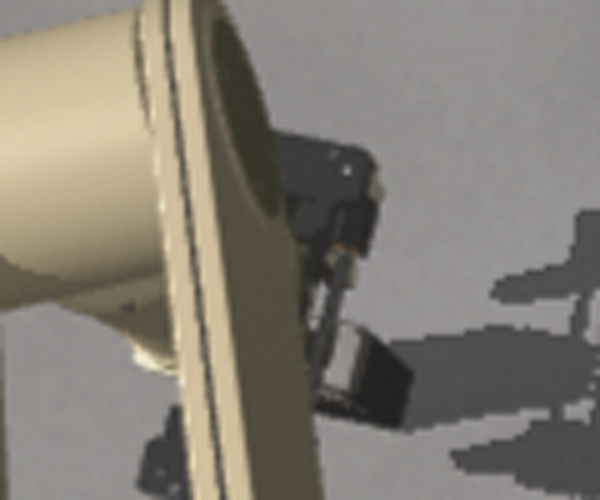

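Call:
{"fn": "jog_arm", "kwargs": {
  "targets": [
    [0,-0.3,0.25,0.3,0,0,0],
    [0,-0.3,0.25,0.3,0,0,0],
    [0,-0.3,0.25,0.3,0,0,0]
  ]
}}

```text
t: 2.55
tool_pos: [0.59, 0.1773, 0.0948]
orientation: [0.194, 1.564, -0.191]
force: [-0.0, -0.5, 0.2]
opening: 0.0927
```

```bash
python3 -c "
from h import *
delta([.59,.178,.095],-14)"
```

```text
t 2.55 tcp [0.59   0.1773 0.0948] F [-0.01 -0.54  0.17] T [-0.04  0.1  -0.04] open 0.0927 q6 [0.21 0.26 1.57 0.   1.31 0.45]
tool x,y,z axes: [[-0.002, 0.002, -1.0], [0.242, 0.97, 0.002], [0.97, -0.242, -0.002]]
shift cm [-0.02  0.07 -0.01] turn deg [-0.03 -0.14 -0.09]
```

Call:
{"fn": "jog_arm", "kwargs": {
  "targets": [
    [0,0,0,0,0,0,0.5],
    [0,0,0,0,0,0,0.7],
    [0,0,0,0,0,0,0.8],
    [0,0,0,0,0,0,0.8],
    [0,0,0,0,0,0,0.8]
  ],
  "squeeze": 35
}}

```text
t: 3.18
tool_pos: [0.59, 0.1773, 0.0947]
orientation: [0.194, 1.564, -0.191]
force: [0.4, -0.5, 0.4]
opening: 0.0477
```

```bash
python3 -c "
from h import *
delta([.59,.178,.095],-14)"
```

```text
t 3.175 tcp [0.59   0.1773 0.0947] F [ 0.38 -0.46  0.42] T [-0.07  0.05  0.  ] open 0.0477 q6 [0.21 0.26 1.57 0.   1.31 0.45]
tool x,y,z axes: [[-0.002, 0.002, -1.0], [0.242, 0.97, 0.002], [0.97, -0.242, -0.002]]
shift cm [-0.03  0.07 -0.01] turn deg [-0.03 -0.14 -0.09]
```

Call:
{"fn": "jog_arm", "kwargs": {
  "targets": [
    [0,0,0,0,0,0,0.8],
    [0,0,0,0,0,0,0.8],
    [0,0,0,0,0,0,0.8]
  ]
}}

```text
t: 3.55
tool_pos: [0.59, 0.1773, 0.0947]
orientation: [0.194, 1.564, -0.191]
force: [0.4, 0.9, -0.3]
opening: 0.0359
```

```bash
python3 -c "
from h import *
delta([.59,.178,.095],-14)"
```

```text
t 3.55 tcp [0.59   0.1773 0.0947] F [ 0.36  0.88 -0.35] T [-0.08 -0.11 -0.03] open 0.0359 q6 [0.21 0.26 1.57 0.   1.31 0.45]
tool x,y,z axes: [[-0.002, 0.002, -1.0], [0.242, 0.97, 0.002], [0.97, -0.242, -0.002]]
shift cm [-0.02  0.07 -0.02] turn deg [-0.03 -0.13 -0.09]
```

Call:
{"fn": "jog_arm", "kwargs": {
  "targets": [
    [-2,0,0,0,0,0,0.8],
    [-5,0,0,0,0,0,0.8],
    [-9,0,0,0,0,0,0.8],
    [-13,0,0,0,0,0,0.8],
    [-16,0,0,0,0,0,0.8]
  ]
}}

```text
t: 4.18
tool_pos: [0.5904, 0.177, 0.2577]
orientation: [0.194, 1.563, -0.19]
force: [0.6, 0.3, -5.7]
opening: 0.0355
```

```bash
python3 -c "
from h import *
delta([.5115,-.1645,.25],-18)"
```

```text
t 4.175 tcp [0.5904 0.177  0.2577] F [ 0.59  0.34 -5.74] T [-0.04  0.04 -0.07] open 0.0355 q6 [0.21 0.16 1.38 0.   1.6  0.45]
tool x,y,z axes: [[-0.0, 0.002, -1.0], [0.242, 0.97, 0.002], [0.97, -0.242, -0.001]]
shift cm [  0.69 -35.05   0.62] turn deg [ 3.98 -0.06 -0.13]
```

Call:
{"fn": "jog_arm", "kwargs": {
  "targets": [
    [0,-4,0.1,1,0,0,0.8],
    [0,-9,0.2,2,0,0,0.8],
    [0,-14,0.3,3,0,0,0.8],
    [0.3,-19,0.4,4,0,0,0.8],
    [0.7,-24,0.5,4,0,0,0.8]
  ]
}}

```text
t: 4.8
tool_pos: [0.5362, -0.0584, 0.251]
orientation: [0.249, 1.557, -0.245]
force: [1.0, -0.4, -5.4]
opening: 0.0359
```

```bash
python3 -c "
from h import *
delta([.5115,-.1645,.25],-18)"
```

```text
t 4.8 tcp [ 0.5362 -0.0584  0.251 ] F [ 1.   -0.45 -5.44] T [-0.07  0.01 -0.01] open 0.0359 q6 [-0.21 -0.05  1.61  0.    1.58  0.11]
tool x,y,z axes: [[-0.0, 0.002, -1.0], [0.31, 0.951, 0.002], [0.951, -0.31, -0.001]]
shift cm [  0.07 -10.85   0.93] turn deg [-0.03 -0.05 -0.13]
```

Call:
{"fn": "jog_arm", "kwargs": {
  "targets": [
    [0,-4.5,0.3,0,0,0,0.8],
    [0.5,-8.5,0.7,0,0,0,0.8],
    [1.5,-10.9,0.9,0,0,0,0.8],
    [2.5,-10.9,0.9,0,0,0,0.8],
    [2.5,-10.9,0.9,0,0,0,0.8]
  ]
}}

```text
t: 5.42
tool_pos: [0.5104, -0.1641, 0.225]
orientation: [0.25, 1.559, -0.245]
force: [-0.6, 0.5, -5.1]
opening: 0.0363
```

```bash
python3 -c "
from h import *
delta([.5115,-.1645,.225],-18)
from plant import optics
d={}
for n in('top','side'):
    c=optics.read_camera(n); d[n]=c;cv2.imwrite(f'pics/{n}3.png',c['frame'][:,:,::-1]); 
    f_=c['frame'][:,:,::-1]
    cr=f_[160:270,320:440] if n=='top' else f_[110:220,250:370]
    cv2.imwrite(f'pics/{n}3c.png',cv2.resize(cr,None,fx=5,fy=5,interpolation=cv2.INTER_CUBIC))
pickle.dump(d,open('cam3.pkl','wb'))
"
```

```text
t 5.425 tcp [ 0.5104 -0.1641  0.225 ] F [-0.61  0.54 -5.08] T [-0.02  0.07 -0.04] open 0.0363 q6 [-0.41 -0.04  1.65  0.    1.53 -0.09]
tool x,y,z axes: [[-0.002, 0.004, -1.0], [0.31, 0.951, 0.003], [0.951, -0.31, -0.003]]
shift cm [ 0.   -0.01  0.12] turn deg [-0.04 -0.17 -0.16]
```

View pics/side3c.png

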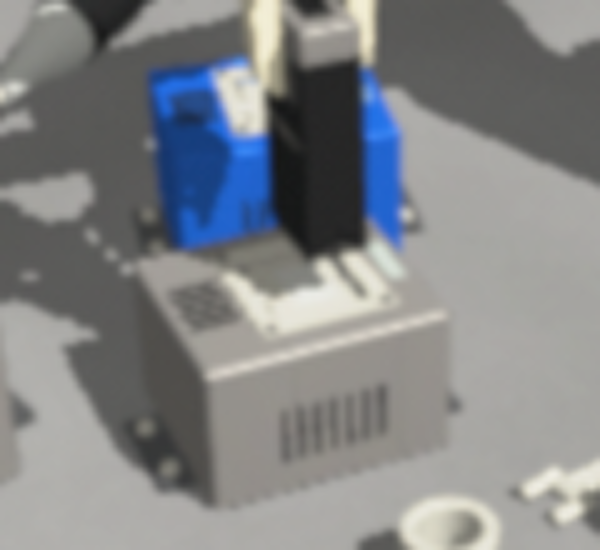

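View pics/top3c.png

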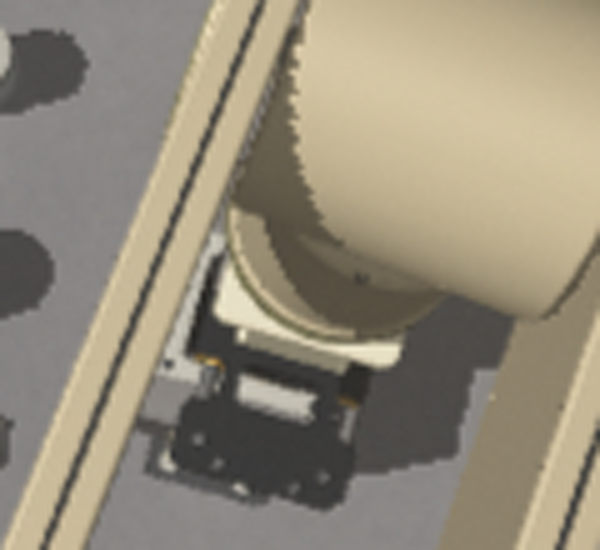

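```bash
cat >> h.py <<'E'
def ov(c,box,k,polys,name):
    g,_=up(c["frame"],*box,k=k);g=g.copy()
    for P,col in polys:
        q=np.int32(((proj(c,P)-[box[0],box[2]]+.5)*k-.5)*16)
        cv2.polylines(g,[q],True,col,1,shift=4)
    cv2.imwrite(name,g[:,:,::-1])
def boxpts(o,yaw,hx,hy,z,off=(0,0)):
    a=np.radians(yaw);u=np.array([np.cos(a),np.sin(a)]);v=np.array([-u[1],u[0]])
    return [np.r_[np.array(o)+(off[0]+s*hx)*u+(off[1]+r*hy)*v,z] for s,r in((-1,-1),(-1,1),(1,1),(1,-1))]
E
python3 - <<'E'
from h import *
d=pickle.load(open("cam3.pkl","rb"));c=d["side"]
o=(.5104,-.1641)
polys=[(boxpts(o,-18,.018,.031,.1303),(255,0,0)),(boxpts(o,-18,.018,.031,.2703),(255,0,0))]
b=boxpts(o,-18,.018,.031,.1303);t=boxpts(o,-18,.018,.031,.2703)
for i in range(4): polys.append(([b[i],t[i]],(255,0,0)))
polys.append((boxpts((.5192,-.1672),-18,.029,.034,.1),(0,255,0)))
polys.append((boxpts((.5192,-.1672),-18,.075,.065,.1,(.009,0)),(0,255,0)))
ov(c,(270,350,105,180),8,polys,"pics/o3.png")
E
```

```text
(no output)
```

View pics/o3.png

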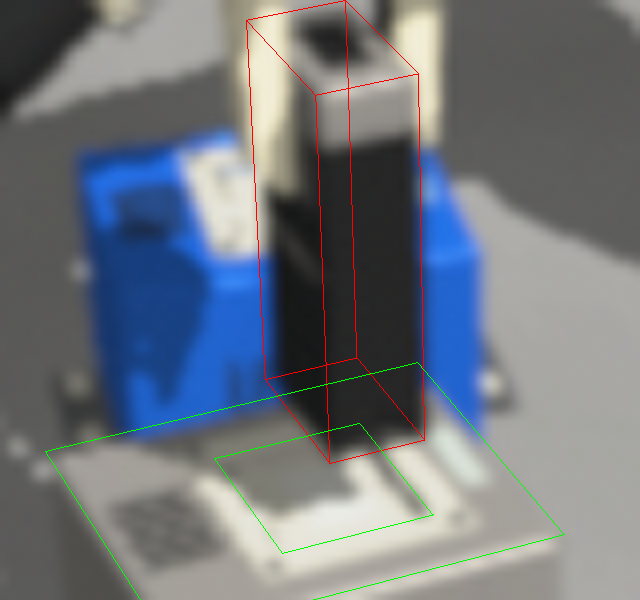

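```bash
python3 - <<'E'
from h import *
d=pickle.load(open("cam3.pkl","rb"));c=d["side"];F=c["frame"].astype(int)
for r in (125,132,136,140,146,150,155):
    print(r,[(x,*F[r,x]) for x in (range(300,308))], '|',[(x,F[r,x,2]) for x in range(318,326)])
o=(.5104,-.1641)
for i in (1,2,3):
  for z in (.1303,.2703): print(i,z,proj(c,[boxpts(o,-18,.018,.031,z)[i]]).round(2))
E
```

```text
125 [(300, np.int64(185), np.int64(187), np.int64(184)), (301, np.int64(189), np.int64(187), np.int64(174)), (302, np.int64(213), np.int64(207), np.int64(180)), (303, np.int64(204), np.int64(196), np.int64(168)), (304, np.int64(169), np.int64(164), np.int64(140)), (305, np.int64(149), np.int64(145), np.int64(124)), (306, np.int64(119), np.int64(115), np.int64(100)), (307, np.int64(75), np.int64(73), np.int64(65))] | [(318, np.int64(38)), (319, np.int64(38)), (320, np.int64(41)), (321, np.int64(76)), (322, np.int64(143)), (323, np.int64(188)), (324, np.int64(178)), (325, np.int64(130))]
132 [(300, np.int64(225), np.int64(223), np.int64(210)), (301, np.int64(225), np.int64(222), np.int64(208)), (302, np.int64(190), np.int64(187), np.int64(173)), (303, np.int64(121), np.int64(119), np.int64(112)), (304, np.int64(61), np.int64(61), np.int64(57)), (305, np.int64(34), np.int64(34), np.int64(34)), (306, np.int64(26), np.int64(26), np.int64(27)), (307, np.int64(25), np.int64(26), np.int64(26))] | [(318, np.int64(38)), (319, np.int64(39)), (320, np.int64(40)), (321, np.int64(64)), (322, np.in
[... 2424 characters left out ...]
, np.int64(152)), (301, np.int64(47), np.int64(83), np.int64(150)), (302, np.int64(53), np.int64(81), np.int64(136)), (303, np.int64(58), np.int64(83), np.int64(142)), (304, np.int64(60), np.int64(79), np.int64(129)), (305, np.int64(58), np.int64(66), np.int64(88)), (306, np.int64(49), np.int64(50), np.int64(53)), (307, np.int64(34), np.int64(35), np.int64(34))] | [(318, np.int64(38)), (319, np.int64(39)), (320, np.int64(39)), (321, np.int64(41)), (322, np.int64(60)), (323, np.int64(108)), (324, np.int64(151)), (325, np.int64(181))]
1 0.1303 [[322.57 159.53]]
1 0.2703 [[321.81 113.74]]
2 0.1303 [[310.75 162.45]]
2 0.2703 [[308.97 116.42]]
3 0.1303 [[302.67 151.96]]
3 0.2703 [[300.32 107.03]]
```

Call:
{"fn": "jog_arm", "kwargs": {
  "targets": [
    [0.5,0,0.1,0,-0.2,-0.2,0.8],
    [1.1,0,0.1,0,-0.2,-0.2,0.8],
    [1.7,0,0.1,0,-0.2,-0.2,0.8],
    [2.2,0,0.1,0,-0.2,-0.2,0.8],
    [2.2,0,0.1,0,-0.2,-0.2,0.8]
  ]
}}

```text
t: 6.15
tool_pos: [0.5118, -0.164, 0.2034]
orientation: [0.245, 1.556, -0.247]
force: [-1.4, -0.2, -5.5]
opening: 0.0357
```

```bash
python3 - <<'E'
from h import *
delta([.5115,-.1647,.198],-18)
from plant import optics
c=optics.read_camera('side');pickle.dump(c,open('cam4.pkl','wb'))
from plant import robot
p=robot.read_state()["tool_pos"];print(p)
o=p[:2];z0=p[2]-.0947
polys=[]
b=boxpts(o,-18,.018,.031,z0);t=boxpts(o,-18,.018,.031,z0+.14)
polys=[(b,(255,0,0)),(t,(255,0,0))]
polys.append((boxpts((.5192,-.1672),-18,.029,.034,.1),(0,255,0)))
polys.append((boxpts((.5192,-.1672),-18,.075,.065,.1,(.009,0)),(0,255,0)))
ov(c,(270,350,115,190),8,polys,"pics/o4.png")
ov(c,(270,350,115,190),8,[],"pics/o4b.png")
E
```

```text
t 6.15 tcp [ 0.5118 -0.164   0.2034] F [-1.41 -0.2  -5.45] T [-0.04  0.1  -0.06] open 0.0357 q6 [-0.41 -0.03  1.68 -0.    1.49 -0.09]
tool x,y,z axes: [[0.001, -0.001, -1.0], [0.309, 0.951, -0.001], [0.951, -0.309, 0.001]]
shift cm [ 0.54 -0.07 -0.01] turn deg [0.03 0.08 0.05]
[ 0.51195778 -0.1641268   0.20379369]
```

View pics/o4.png

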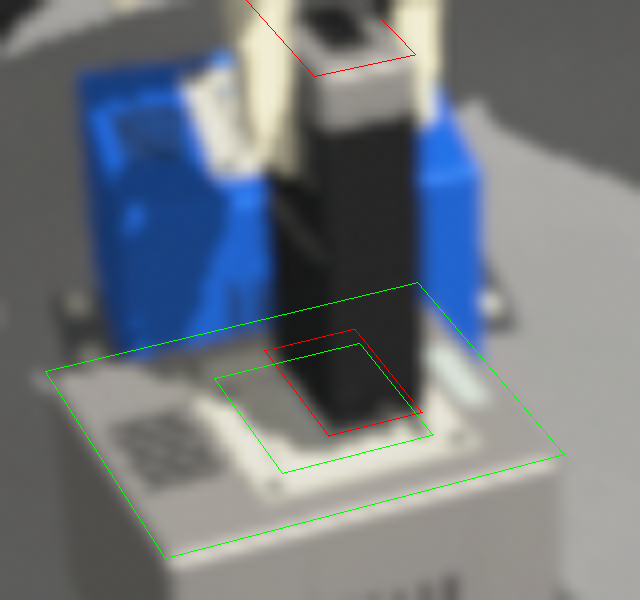

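View pics/o4b.png

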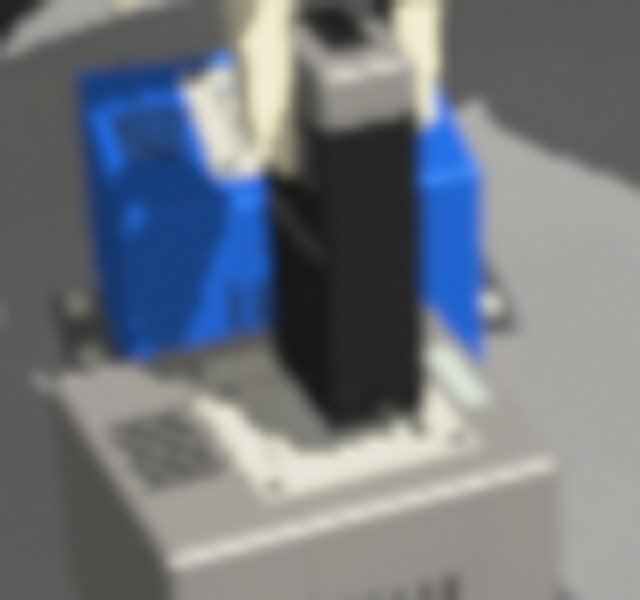

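Call:
{"fn": "jog_arm", "kwargs": {
  "targets": [
    [0.3,-0.05,0,0,0,0,0.8],
    [0.6,-0.05,0,0,0,0,0.8],
    [0.9,-0.05,0,0,0,0,0.8],
    [0.9,-0.05,0,0,0,0,0.8]
  ]
}}

```text
t: 6.7
tool_pos: [0.5116, -0.1645, 0.1944]
orientation: [0.245, 1.556, -0.247]
force: [0.3, 0.1, -5.2]
opening: 0.0355
```

```bash
python3 -c "
from h import *
delta([.5115,-.1647,.185],-18)"
```

```text
t 6.7 tcp [ 0.5116 -0.1645  0.1944] F [ 0.29  0.07 -5.19] T [-0.09  0.13 -0.01] open 0.0355 q6 [-0.41 -0.03  1.7  -0.    1.47 -0.09]
tool x,y,z axes: [[0.001, -0.001, -1.0], [0.309, 0.951, -0.001], [0.951, -0.309, 0.001]]
shift cm [ 0.94 -0.02 -0.01] turn deg [0.02 0.07 0.05]
```

Call:
{"fn": "jog_arm", "kwargs": {
  "targets": [
    [0.15,-0.02,0,0,0,0,0.8],
    [0.3,-0.02,0,0,0,0,0.8],
    [0.45,-0.02,0,0,0,0,0.8],
    [0.6,-0.02,0,0,0,0,0.8]
  ]
}}

```text
t: 7.2
tool_pos: [0.5116, -0.1648, 0.189]
orientation: [0.245, 1.555, -0.247]
force: [-2.8, 1.0, 0.1]
opening: 0.0361
```

```bash
python3 -c "
from h import *
delta([.5115,-.1647,.18],-18)"
```

```text
t 7.2 tcp [ 0.5116 -0.1648  0.189 ] F [-2.79  1.04  0.14] T [ 0.04  0.67 -0.03] open 0.0361 q6 [-0.41 -0.02  1.7  -0.    1.46 -0.09]
tool x,y,z axes: [[0.001, -0.001, -1.0], [0.309, 0.951, -0.001], [0.951, -0.309, 0.002]]
shift cm [ 0.9   0.01 -0.02] turn deg [0.02 0.1  0.05]
```

Call:
{"fn": "jog_arm", "kwargs": {
  "targets": [
    [0.2,0,0,0,0,0,0.8],
    [0.4,0,0,0,0,0,0.8],
    [0.6,0,0,0,0,0,0.8],
    [0.8,0,0,0,0,0,0.8],
    [0.8,0,0,0,0,0,0.8]
  ]
}}

```text
t: 7.82
tool_pos: [0.512, -0.165, 0.1812]
orientation: [0.245, 1.554, -0.247]
force: [-0.4, -0.5, 2.2]
opening: 0.0361
```

```bash
python3 -c "
from h import *
delta([.5115,-.1647,.17],-18)"
```

```text
t 7.825 tcp [ 0.512  -0.165   0.1812] F [-0.43 -0.54  2.19] T [-0.22 -0.08  0.05] open 0.0361 q6 [-0.41 -0.02  1.71 -0.    1.45 -0.09]
tool x,y,z axes: [[0.002, -0.002, -1.0], [0.309, 0.951, -0.001], [0.951, -0.309, 0.003]]
shift cm [ 1.12  0.01 -0.06] turn deg [0.02 0.16 0.06]
```

Call:
{"fn": "jog_arm", "kwargs": {
  "targets": [
    [0.25,0,-0.03,0,0.1,0,0.8],
    [0.5,0,-0.03,0,0.1,0,0.8],
    [0.75,0,-0.03,0,0.1,0,0.8],
    [1.0,0,-0.03,0,0.1,0,0.8],
    [1.0,0,-0.03,0,0.1,0,0.8]
  ]
}}

```text
t: 8.45
tool_pos: [0.5109, -0.1646, 0.1703]
orientation: [0.246, 1.558, -0.247]
force: [-3.3, 1.0, -0.4]
opening: 0.0355
```

```bash
python3 -c "
from h import *
delta([.5115,-.1647,.16],-18)"
```

```text
t 8.45 tcp [ 0.5109 -0.1646  0.1703] F [-3.29  0.96 -0.35] T [0.12 0.89 0.03] open 0.0355 q6 [-0.41 -0.01  1.72 -0.    1.43 -0.09]
tool x,y,z axes: [[-0.002, -0.001, -1.0], [0.309, 0.951, -0.001], [0.951, -0.309, -0.001]]
shift cm [1.03 0.01 0.06] turn deg [ 0.02 -0.07  0.05]
```

Call:
{"fn": "jog_arm", "kwargs": {
  "targets": [
    [0.25,0,0.05,0,0,0,0.8],
    [0.5,0,0.05,0,0,0,0.8],
    [0.75,0,0.05,0,0,0,0.8],
    [1.0,0,0.05,0,0,0,0.8],
    [1.0,0,0.05,0,0,0,0.8]
  ]
}}

```text
t: 9.07
tool_pos: [0.5109, -0.1646, 0.1597]
orientation: [0.246, 1.559, -0.247]
force: [-4.0, 1.3, -1.6]
opening: 0.0357
```

```bash
python3 -c "
from h import *
delta([.5115,-.1647,.15],-18)"
```

```text
t 9.075 tcp [ 0.5109 -0.1646  0.1597] F [-3.97  1.28 -1.58] T [0.18 1.06 0.05] open 0.0357 q6 [-0.41 -0.    1.74 -0.    1.41 -0.09]
tool x,y,z axes: [[-0.003, -0.0, -1.0], [0.309, 0.951, -0.001], [0.951, -0.309, -0.003]]
shift cm [0.97 0.01 0.06] turn deg [ 0.02 -0.15  0.05]
```

Call:
{"fn": "jog_arm", "kwargs": {
  "targets": [
    [0.2,0,0.07,0,-0.1,0,0.8],
    [0.4,0,0.07,0,-0.1,0,0.8],
    [0.6,0,0.07,0,-0.1,0,0.8],
    [0.6,0,0.07,0,-0.1,0,0.8]
  ]
}}

```text
t: 9.57
tool_pos: [0.5112, -0.1647, 0.1532]
orientation: [0.246, 1.559, -0.247]
force: [-3.0, -0.2, -2.4]
opening: 0.036
```

```bash
python3 -c "
from h import *
delta([.5115,-.1647,.145],-18)"
```

```text
t 9.575 tcp [ 0.5112 -0.1647  0.1532] F [-3.04 -0.16 -2.35] T [ 0.14  1.06 -0.01] open 0.036 q6 [-0.41  0.    1.74 -0.    1.4  -0.09]
tool x,y,z axes: [[-0.002, -0.0, -1.0], [0.309, 0.951, -0.001], [0.951, -0.309, -0.002]]
shift cm [0.82 0.01 0.03] turn deg [ 0.02 -0.1   0.05]
```

Call:
{"fn": "jog_arm", "kwargs": {
  "targets": [
    [0.15,0,0.03,0,-0.1,0,0.8],
    [0.3,0,0.03,0,-0.1,0,0.8],
    [0.45,0,0.03,0,-0.1,0,0.8],
    [0.45,0,0.03,0,-0.1,0,0.8]
  ]
}}

```text
t: 10.07
tool_pos: [0.5118, -0.1651, 0.1505]
orientation: [0.245, 1.556, -0.247]
force: [-8.2, 0.6, 11.4]
opening: 0.0358
```

```bash
python3 -c "
from h import *
delta([.5115,-.1647,.14],-18)"
```

```text
t 10.075 tcp [ 0.5118 -0.1651  0.1505] F [-8.17  0.6  11.44] T [0.73 2.14 0.13] open 0.0358 q6 [-0.41  0.    1.75 -0.    1.39 -0.09]
tool x,y,z axes: [[0.001, -0.001, -1.0], [0.309, 0.951, -0.001], [0.951, -0.309, 0.001]]
shift cm [ 1.05  0.03 -0.04] turn deg [0.02 0.06 0.07]
```

Call:
{"fn": "jog_arm", "kwargs": {
  "targets": [
    [-0.15,0,0,0,0,0,0.8],
    [-0.3,0.03,-0.12,0,0,0,0.8],
    [-0.3,0.03,-0.12,0,0,0,0.8],
    [-0.3,0.03,-0.12,0,0,0,0.8]
  ]
}}

```text
t: 10.58
tool_pos: [0.5099, -0.1642, 0.1526]
orientation: [0.245, 1.558, -0.247]
force: [-5.4, 1.4, -4.1]
opening: 0.0364
```

```bash
python3 -c "
from h import *
delta([.5107,-.1645,.15],-18)"
```

```text
t 10.575 tcp [ 0.5099 -0.1642  0.1526] F [-5.39  1.39 -4.1 ] T [0.11 1.56 0.03] open 0.0364 q6 [-0.41 -0.    1.75 -0.    1.4  -0.09]
tool x,y,z axes: [[-0.001, -0.001, -1.0], [0.309, 0.951, -0.001], [0.951, -0.309, -0.001]]
shift cm [ 0.26 -0.    0.09] turn deg [ 0.02 -0.06  0.07]
```

Call:
{"fn": "jog_arm", "kwargs": {
  "targets": [
    [0.1,0,0.04,0,0,0,0.8],
    [0.2,0,0.04,0,0,0,0.8],
    [0.3,0,0.04,0,0,0,0.8],
    [0.3,0,0.04,0,0,0,0.8]
  ]
}}

```text
t: 11.08
tool_pos: [0.5107, -0.1646, 0.1507]
orientation: [0.245, 1.557, -0.247]
force: [-5.3, 0.7, 4.6]
opening: 0.036
```

```bash
python3 -c "
from h import *
delta([.5107,-.1645,.145],-18)"
```

```text
t 11.075 tcp [ 0.5107 -0.1646  0.1507] F [-5.35  0.66  4.62] T [0.22 1.44 0.08] open 0.036 q6 [-0.41  0.    1.75 -0.    1.39 -0.09]
tool x,y,z axes: [[-0.0, -0.001, -1.0], [0.309, 0.951, -0.001], [0.951, -0.309, 0.0]]
shift cm [ 0.57  0.01 -0.01] turn deg [0.02 0.02 0.08]
```

Call:
{"fn": "jog_arm", "kwargs": {
  "targets": [
    [-0.15,0,0,0,0,0,0.8],
    [-0.2,-0.12,0,0,0,0,0.8],
    [-0.2,-0.12,0,0,0,0,0.8],
    [-0.2,-0.12,0,0,0,0,0.8]
  ]
}}

```text
t: 11.58
tool_pos: [0.5098, -0.165, 0.1519]
orientation: [0.246, 1.558, -0.246]
force: [-4.7, 3.3, -4.2]
opening: 0.0358
```

```bash
python3 -c "
from h import *
delta([.5104,-.1657,.15],-18)"
```

```text
t 11.575 tcp [ 0.5098 -0.165   0.1519] F [-4.68  3.31 -4.16] T [0.87 1.17 0.06] open 0.0358 q6 [-0.41  0.    1.75 -0.    1.4  -0.09]
tool x,y,z axes: [[-0.002, -0.0, -1.0], [0.309, 0.951, -0.001], [0.951, -0.309, -0.002]]
shift cm [ 0.19 -0.05  0.08] turn deg [ 0.03 -0.09  0.03]
```

```bash
python3 - <<'E'
from h import *
from plant import optics,robot
c=optics.read_camera('side');pickle.dump(c,open('cam5.pkl','wb'))
p=robot.read_state()["tool_pos"];print(p)
o=p[:2];z0=p[2]-.0947
b=boxpts(o,-18,.018,.031,.1);t=boxpts(o,-18,.018,.031,z0+.14)
polys=[(t,(255,0,0))]+[([b[i],t[i]],(255,0,0)) for i in range(4)]
polys.append((boxpts((.5192,-.1672),-18,.029,.034,.1),(0,255,0)))
ov(c,(285,345,130,190),10,polys,"pics/o5.png")
ov(c,(285,345,130,190),10,[],"pics/o5b.png")
c=optics.read_camera('top');ov(c,(320,420,180,260),8,polys,"pics/o5t.png")
E
```

```text
[ 0.50981786 -0.16493834  0.15183947]
```

View pics/o5.png

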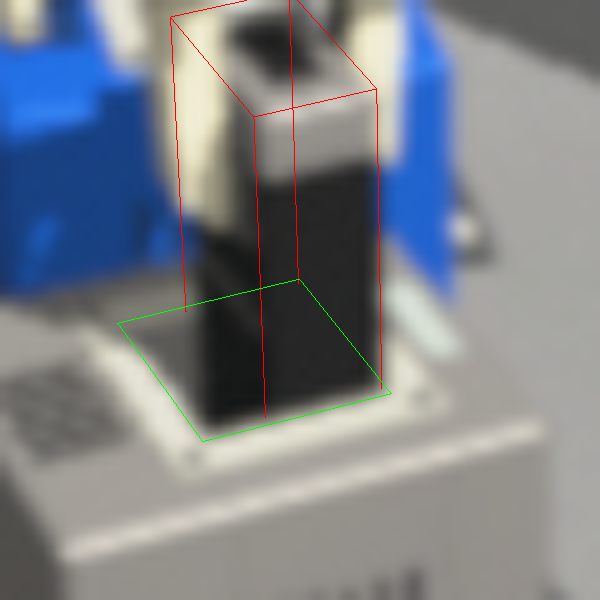

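View pics/o5b.png

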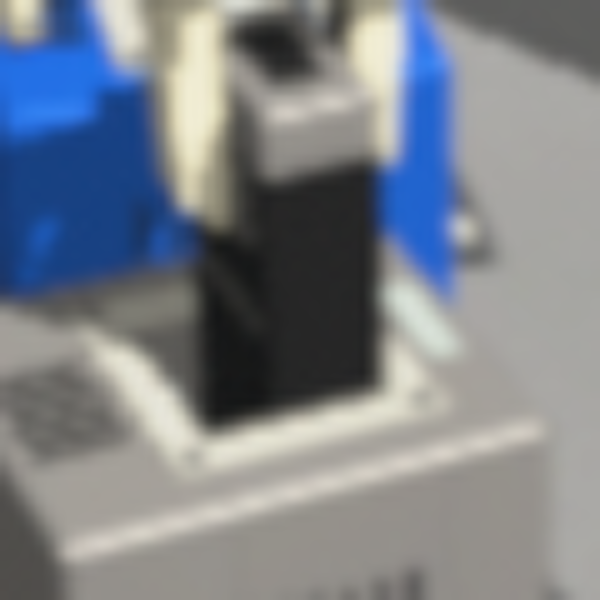

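View pics/o5t.png

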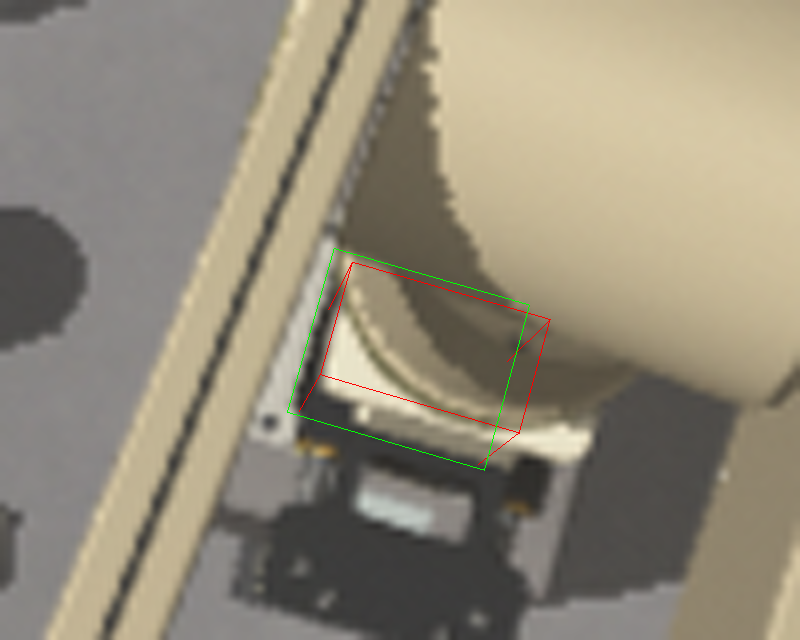

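```bash
python3 - <<'E'
from h import *
def edge(F,r,x0,x1,side):
    p=F[r,x0:x1].astype(float).max(1)  # brightness
    lo=p.min(); 
    # crossing of fixed half level between pack 38 and bg
    if side=='R':
        i0=int(np.argmin(p)); bg=p[i0:].max(); th=(p[i0]+bg)/2
        for i in range(i0,len(p)-1):
            if p[i]<th<=p[i+1]: return x0+i+(th-p[i])/(p[i+1]-p[i])
    else:
        i0=int(np.argmin(p)); bg=p[:i0+1].max(); th=(p[i0]+bg)/2
        for i in range(i0,0,-1):
            if p[i]<th<=p[i-1]: return x0+i-(th-p[i])/(p[i-1]-p[i])
for n,rr in (("cam3.pkl",(124,150)),("cam4.pkl",(134,160)),("cam5.pkl",(148,166))):
    c=pickle.load(open(n,"rb"))
    if "side" in c:c=c["side"]
    F=c["frame"]
    for s,(a,b) in (("R",(316,326)),("L",(299,309))):
        E=[(r,edge(F,r,a,b,s)) for r in range(*rr)]; E=[e for e in E if e[1]]
        E=np.array(E); k=np.polyfit(E[:,0],E[:,1],1); res=E[:,1]-np.polyval(k,E[:,0])
        print(n,s,len(E),"slope",k[0].round(4),"x@150",np.polyval(k,150).round(2),"rms",res.std().round(3))
    
c=pickle.load(open("cam5.pkl","rb"))
for o in((.5104,-.1641),(.5119,-.1641),(.5098,-.165)):
  for i,s in((1,"R"),(3,"L")):
    q=proj(c,[boxpts(o,-18,.018,.031,z)[i] for z in(.1,.24)]);sl=(q[0,0]-q[1,0])/(q[0,1]-q[1,1]);print(o,s,sl.round(4),(q[0,0]+(150-q[0,1])*sl).round(2))
E
```

```text
cam3.pkl R 26 slope 0.0362 x@150 322.67 rms 0.1
cam3.pkl L 26 slope -0.0396 x@150 303.0 rms 0.847
cam4.pkl R 26 slope 0.0341 x@150 322.31 rms 0.12
cam4.pkl L 26 slope 0.0059 x@150 303.29 rms 0.547
cam5.pkl R 18 slope 0.0175 x@150 322.53 rms 0.138
cam5.pkl L 18 slope -0.1517 x@150 305.52 rms 0.855
(0.5104, -0.1641) R 0.0167 322.41
(0.5104, -0.1641) L 0.0524 302.57
(0.5119, -0.1641) R 0.0174 322.0
(0.5119, -0.1641) L 0.0531 302.15
(0.5098, -0.165) R 0.0168 322.36
(0.5098, -0.165) L 0.0524 302.54
```

Call:
{"fn": "jog_arm", "kwargs": {
  "targets": [
    [-0.1,0.1,0.05,0,0,0,0.8],
    [-0.1,0.17,0.05,0,0,0,0.8],
    [-0.1,0.17,0.05,0,0,0,0.8],
    [-0.1,0.17,0.05,0,0,0,0.8]
  ]
}}

```text
t: 12.18
tool_pos: [0.51, -0.164, 0.1522]
orientation: [0.245, 1.56, -0.247]
force: [-6.5, -0.6, -3.0]
opening: 0.0357
```

```bash
cat >> h.py <<'E'
def dk():
    from plant import robot
    s=robot.read_state();a=np.radians(-18);u=np.array([np.cos(a),np.sin(a)]);v=np.array([-u[1],u[0]])
    e=(s["tool_pos"][:2]-[.5106,-.1644])*1000;F=s["force"];T=s["wrist_torque"]
    print("t %.2f dock xd %.2f yd %.2f foot z %.2f | Fu %.2f Fv %.2f Fz %.2f (load %.1f)| Tu %.2f Tv %.2f"%(s["t"],e@u,e@v,(s["tool_pos"][2]-.0947)*1000,F[:2]@u,F[:2]@v,F[2],F[2]+5.4,T[:2]@u,T[:2]@v), "open",round(s["opening"],4))
E
python3 -c "
from h import *
dk();delta([.511,-.164,.15],-18)"
```

```text
t 12.18 dock xd -0.66 yd 0.20 foot z 57.53 | Fu -6.03 Fv -2.62 Fz -3.02 (load 2.4)| Tu -0.89 Tv 1.51 open 0.0357
t 12.175 tcp [ 0.51   -0.164   0.1522] F [-6.54 -0.63 -3.02] T [-0.38  1.71  0.05] open 0.0357 q6 [-0.41  0.    1.75 -0.    1.4  -0.09]
tool x,y,z axes: [[-0.004, -0.001, -1.0], [0.309, 0.951, -0.002], [0.951, -0.309, -0.003]]
shift cm [0.22 0.03 0.09] turn deg [ 0.02 -0.18  0.11]
```

Call:
{"fn": "jog_arm", "kwargs": {
  "targets": [
    [0.1,0.1,0.05,0,0,0,0.8],
    [0.2,0.1,0.05,0,0,0,0.8],
    [0.25,0.1,0.05,0,0,0,0.8],
    [0.25,0.1,0.05,0,0,0,0.8]
  ]
}}

```text
t: 12.68
tool_pos: [0.5112, -0.1643, 0.1509]
orientation: [0.244, 1.559, -0.249]
force: [-5.8, -1.3, 4.2]
opening: 0.0362
```

```bash
python3 -c "
from h import *
dk();delta([.511,-.164,.15],-18)"
```

```text
t 12.68 dock xd 0.53 yd 0.28 foot z 56.21 | Fu -5.15 Fv -3.06 Fz 4.19 (load 9.6)| Tu -0.82 Tv 1.48 open 0.0362
t 12.675 tcp [ 0.5112 -0.1643  0.1509] F [-5.85 -1.32  4.19] T [-0.33  1.66  0.11] open 0.0362 q6 [-0.4   0.    1.75 -0.    1.39 -0.09]
tool x,y,z axes: [[-0.002, -0.003, -1.0], [0.309, 0.951, -0.004], [0.951, -0.309, -0.001]]
shift cm [ 0.09  0.02 -0.03] turn deg [ 0.01 -0.08  0.21]
```

Call:
{"fn": "jog_arm", "kwargs": {
  "targets": [
    [-0.4,-0.03,-0.03,0,0,-0.2,0.8],
    [-0.8,-0.03,-0.03,0,0,-0.2,0.8],
    [-1.2,-0.03,-0.03,0,0,-0.2,0.8],
    [-1.2,-0.03,-0.03,0,0,-0.2,0.8],
    [-1.2,-0.03,-0.03,0,0,-0.2,0.8]
  ]
}}

```text
t: 13.3
tool_pos: [0.5105, -0.1643, 0.1627]
orientation: [0.241, 1.56, -0.252]
force: [-4.6, 1.0, -2.5]
opening: 0.036
```

```bash
python3 -c "
from h import *
dk();delta([.511,-.164,.15],-18)"
```

```text
t 13.30 dock xd -0.10 yd 0.12 foot z 67.98 | Fu -4.69 Fv -0.52 Fz -2.51 (load 2.9)| Tu -0.05 Tv 1.49 open 0.036
t 13.3 tcp [ 0.5105 -0.1643  0.1627] F [-4.62  0.96 -2.51] T [0.41 1.43 0.07] open 0.036 q6 [-0.4  -0.01  1.73 -0.01  1.42 -0.09]
tool x,y,z axes: [[-0.004, -0.006, -1.0], [0.309, 0.951, -0.007], [0.951, -0.309, -0.002]]
shift cm [1.27 0.05 0.04] turn deg [ 0.01 -0.13  0.4 ]
```

Call:
{"fn": "jog_arm", "kwargs": {
  "targets": [
    [0,-0.2,0,0,0,0,0.8],
    [0,-0.4,0,0,0,0,0.8],
    [0,-0.4,0,0,0,0,0.8]
  ]
}}

```text
t: 13.68
tool_pos: [0.5094, -0.1676, 0.1627]
orientation: [0.242, 1.56, -0.251]
force: [-3.6, 3.3, -1.9]
opening: 0.0357
```

```bash
python3 -c "
from h import *
dk()"
```

```text
t 13.68 dock xd -0.17 yd -3.38 foot z 67.97 | Fu -4.41 Fv 2.01 Fz -1.88 (load 3.5)| Tu 0.53 Tv 1.28 open 0.0357
```

Call:
{"fn": "jog_arm", "kwargs": {
  "targets": [
    [0,0.2,0,0,0,0,0.8],
    [0,0.4,0,0,0,0,0.8],
    [0,0.6,0,0,0,0,0.8],
    [0,0.6,0,0,0,0,0.8]
  ]
}}

```text
t: 14.18
tool_pos: [0.511, -0.1632, 0.163]
orientation: [0.24, 1.56, -0.253]
force: [-5.9, -4.8, -1.3]
opening: 0.0361
```

```bash
python3 -c "
from h import *
dk()"
```

```text
t 14.18 dock xd -0.01 yd 1.28 foot z 68.26 | Fu -4.09 Fv -6.38 Fz -1.34 (load 4.1)| Tu -1.48 Tv 1.36 open 0.0361
```

Call:
{"fn": "jog_arm", "kwargs": {
  "targets": [
    [0,-0.2,0.02,0,-0.1,0.4,0.8],
    [0,-0.37,0.02,0,-0.1,0.4,0.8],
    [0,-0.37,0.02,0,-0.1,0.4,0.8],
    [0,-0.37,0.02,0,-0.1,0.4,0.8]
  ]
}}

```text
t: 14.68
tool_pos: [0.5101, -0.1663, 0.163]
orientation: [0.246, 1.557, -0.247]
force: [-4.8, 2.5, -2.2]
opening: 0.0359
```

```bash
python3 -c "
from h import *
dk();delta([.511,-.164,.15],-18)"
```

```text
t 14.68 dock xd 0.12 yd -1.92 foot z 68.28 | Fu -5.35 Fv 0.92 Fz -2.17 (load 3.2)| Tu 0.40 Tv 1.31 open 0.0359
t 14.675 tcp [ 0.5101 -0.1663  0.163 ] F [-4.81  2.53 -2.17] T [0.79 1.12 0.05] open 0.0359 q6 [-0.41 -0.01  1.73 -0.    1.42 -0.1 ]
tool x,y,z axes: [[-0.001, -0.001, -1.0], [0.309, 0.951, -0.001], [0.951, -0.309, -0.001]]
shift cm [1.3  0.24 0.01] turn deg [ 0.01 -0.03  0.07]
```

Call:
{"fn": "jog_arm", "kwargs": {
  "targets": [
    [0.3,-0.04,0.03,0,0,0,0.8],
    [0.6,-0.04,0.03,0,0,0,0.8],
    [0.9,-0.04,0.03,0,0,0,0.8],
    [1.1,-0.04,0.03,0,0,0,0.8],
    [1.2,-0.04,0.03,0,0,0,0.8]
  ]
}}

```text
t: 15.3
tool_pos: [0.5101, -0.1668, 0.1506]
orientation: [0.246, 1.558, -0.247]
force: [-2.5, 1.0, -1.0]
opening: 0.036
```

```bash
python3 -c "
from h import *
dk();delta([.5101,-.1665,.14],-18)"
```

```text
t 15.30 dock xd 0.27 yd -2.40 foot z 55.94 | Fu -2.74 Fv 0.21 Fz -1.03 (load 4.4)| Tu -0.08 Tv 0.85 open 0.036
t 15.3 tcp [ 0.5101 -0.1668  0.1506] F [-2.54  1.05 -1.03] T [ 0.19  0.83 -0.02] open 0.036 q6 [-0.41  0.    1.75 -0.    1.39 -0.1 ]
tool x,y,z axes: [[-0.001, -0.001, -1.0], [0.309, 0.951, -0.001], [0.951, -0.309, -0.001]]
shift cm [ 1.06  0.03 -0.01] turn deg [ 0.   -0.05  0.07]
```

Already lower with less force. Continuing in small steps.

Call:
{"fn": "jog_arm", "kwargs": {
  "targets": [
    [0.1,0,0,0,0,0,0.8],
    [0.2,0,0,0,0,0,0.8],
    [0.3,0,0,0,0,0,0.8],
    [0.3,0,0,0,0,0,0.8]
  ]
}}

```text
t: 15.8
tool_pos: [0.51, -0.1667, 0.1475]
orientation: [0.246, 1.558, -0.247]
force: [-2.5, 0.3, -1.1]
opening: 0.0363
```

```bash
python3 -c "
from h import *
dk();delta([.5101,-.1665,.14],-18)"
```

```text
t 15.80 dock xd 0.12 yd -2.42 foot z 52.76 | Fu -2.48 Fv -0.48 Fz -1.14 (load 4.3)| Tu -0.12 Tv 0.97 open 0.0363
t 15.8 tcp [ 0.51   -0.1667  0.1475] F [-2.5   0.31 -1.14] T [0.19 0.96 0.02] open 0.0363 q6 [-0.41  0.01  1.75 -0.    1.39 -0.1 ]
tool x,y,z axes: [[-0.002, -0.001, -1.0], [0.309, 0.951, -0.001], [0.951, -0.309, -0.001]]
shift cm [0.75 0.03 0.01] turn deg [ 0.   -0.08  0.07]
```

Call:
{"fn": "jog_arm", "kwargs": {
  "targets": [
    [0.1,0,0,0,0,0,0.8],
    [0.2,0,0,0,0,0,0.8],
    [0.3,0,0,0,0,0,0.8],
    [0.4,0,0,0,0,0,0.8],
    [0.4,0,0,0,0,0,0.8]
  ]
}}

```text
t: 16.42
tool_pos: [0.5098, -0.1667, 0.1433]
orientation: [0.246, 1.559, -0.247]
force: [-3.4, 1.0, -1.9]
opening: 0.0359
```

```bash
python3 -c "
from h import *
dk();delta([.5101,-.1665,.14],-18)"
```

```text
t 16.43 dock xd -0.04 yd -2.40 foot z 48.55 | Fu -3.49 Fv -0.13 Fz -1.90 (load 3.5)| Tu -0.08 Tv 0.95 open 0.0359
t 16.425 tcp [ 0.5098 -0.1667  0.1433] F [-3.36  0.96 -1.9 ] T [ 0.22  0.93 -0.04] open 0.0359 q6 [-0.41  0.01  1.75 -0.    1.38 -0.1 ]
tool x,y,z axes: [[-0.002, -0.001, -1.0], [0.309, 0.951, -0.001], [0.951, -0.309, -0.002]]
shift cm [0.32 0.03 0.02] turn deg [ 0.   -0.1   0.07]
```

Call:
{"fn": "jog_arm", "kwargs": {
  "targets": [
    [0.1,0,0.02,0,-0.1,0,0.8],
    [0.2,0,0.02,0,-0.1,0,0.8],
    [0.3,0,0.02,0,-0.1,0,0.8],
    [0.3,0,0.02,0,-0.1,0,0.8]
  ]
}}

```text
t: 16.92
tool_pos: [0.5098, -0.1667, 0.14]
orientation: [0.246, 1.557, -0.247]
force: [-4.1, 0.2, -2.5]
opening: 0.0358
```

```bash
python3 -c "
from h import *
dk();delta([.5101,-.1665,.14],-18)"
```

```text
t 16.93 dock xd -0.03 yd -2.41 foot z 45.33 | Fu -3.94 Fv -1.02 Fz -2.50 (load 2.9)| Tu -0.12 Tv 0.93 open 0.0358
t 16.925 tcp [ 0.5098 -0.1667  0.14  ] F [-4.06  0.25 -2.5 ] T [0.18 0.92 0.02] open 0.0358 q6 [-0.41  0.01  1.76 -0.    1.37 -0.1 ]
tool x,y,z axes: [[-0.001, -0.001, -1.0], [0.309, 0.951, -0.001], [0.951, -0.309, -0.0]]
shift cm [0.   0.03 0.02] turn deg [-0.   -0.02  0.06]
```

Call:
{"fn": "jog_arm", "kwargs": {
  "targets": [
    [0.1,0,0.02,0,0,0,0.8],
    [0.2,0,0.02,0,0,0,0.8],
    [0.3,0,0.02,0,0,0,0.8],
    [0.3,0,0.02,0,0,0,0.8]
  ]
}}

```text
t: 17.42
tool_pos: [0.5104, -0.1669, 0.1379]
orientation: [0.245, 1.556, -0.248]
force: [-4.4, 1.2, 5.3]
opening: 0.0359
```

```bash
python3 -c "
from h import *
dk();delta([.5101,-.1665,.14],-18)"
```

```text
t 17.43 dock xd 0.60 yd -2.43 foot z 43.21 | Fu -4.55 Fv -0.27 Fz 5.32 (load 10.7)| Tu -0.05 Tv 1.38 open 0.0359
t 17.425 tcp [ 0.5104 -0.1669  0.1379] F [-4.41  1.15  5.32] T [0.38 1.33 0.05] open 0.0359 q6 [-0.41  0.01  1.76 -0.    1.37 -0.1 ]
tool x,y,z axes: [[0.0, -0.001, -1.0], [0.309, 0.951, -0.001], [0.951, -0.309, 0.001]]
shift cm [-0.21  0.03 -0.04] turn deg [0.   0.04 0.07]
```

Call:
{"fn": "jog_arm", "kwargs": {
  "targets": [
    [0.15,0,-0.03,0,0,0,0.8],
    [0.25,0,-0.03,0,0,0,0.8],
    [0.3,0,-0.03,0,0,0,0.8]
  ]
}}

```text
t: 17.8
tool_pos: [0.5107, -0.167, 0.1354]
orientation: [0.245, 1.555, -0.248]
force: [-3.0, 0.8, 0.9]
opening: 0.0358
```

```bash
python3 -c "
from h import *
dk();delta([.5101,-.1665,.14],-18)"
```

```text
t 17.80 dock xd 0.90 yd -2.48 foot z 40.70 | Fu -3.11 Fv -0.12 Fz 0.89 (load 6.3)| Tu -0.11 Tv 0.70 open 0.0358
t 17.8 tcp [ 0.5107 -0.167   0.1354] F [-2.99  0.85  0.89] T [0.11 0.7  0.  ] open 0.0358 q6 [-0.41  0.01  1.76 -0.    1.36 -0.1 ]
tool x,y,z axes: [[0.002, -0.002, -1.0], [0.309, 0.951, -0.001], [0.951, -0.309, 0.002]]
shift cm [-0.46  0.03 -0.07] turn deg [0.01 0.12 0.08]
```

Call:
{"fn": "jog_arm", "kwargs": {
  "targets": [
    [0.08,0,-0.06,0,0.1,0,0.8],
    [0.16,0,-0.06,0,0.1,0,0.8],
    [0.2,0,-0.06,0,0.1,0,0.8],
    [0.2,0,-0.06,0,0.1,0,0.8]
  ]
}}

```text
t: 18.3
tool_pos: [0.5095, -0.1666, 0.1324]
orientation: [0.246, 1.558, -0.247]
force: [-1.1, 0.0, -7.4]
opening: 0.036
```

```bash
python3 -c "
from h import *
dk();delta([.5101,-.1665,.14],-18)"
```

```text
t 18.30 dock xd -0.40 yd -2.45 foot z 37.68 | Fu -1.10 Fv -0.34 Fz -7.43 (load -2.0)| Tu -0.17 Tv 0.45 open 0.036
t 18.3 tcp [ 0.5095 -0.1666  0.1324] F [-1.15  0.01 -7.43] T [-0.02  0.48  0.01] open 0.036 q6 [-0.41  0.02  1.77 -0.    1.36 -0.1 ]
tool x,y,z axes: [[-0.002, -0.001, -1.0], [0.309, 0.951, -0.001], [0.951, -0.309, -0.001]]
shift cm [-0.76  0.03  0.06] turn deg [ 0.01 -0.07  0.07]
```

Call:
{"fn": "jog_arm", "kwargs": {
  "targets": [
    [0.05,0,0.03,0,0,0,0.8],
    [0.1,0,0.03,0,0,0,0.8],
    [0.1,0,0.03,0,0,0,0.8]
  ]
}}

```text
t: 18.68
tool_pos: [0.5092, -0.1665, 0.1308]
orientation: [0.246, 1.559, -0.247]
force: [-2.3, 1.4, -7.5]
opening: 0.0357
```

```bash
python3 -c "
from h import *
dk();delta([.5101,-.1665,.14],-18)"
```

```text
t 18.68 dock xd -0.64 yd -2.43 foot z 36.11 | Fu -2.65 Fv 0.64 Fz -7.50 (load -2.1)| Tu -0.21 Tv 0.87 open 0.0357
t 18.675 tcp [ 0.5092 -0.1665  0.1308] F [-2.32  1.43 -7.5 ] T [0.07 0.9  0.01] open 0.0357 q6 [-0.41  0.02  1.77 -0.    1.36 -0.1 ]
tool x,y,z axes: [[-0.003, -0.0, -1.0], [0.309, 0.951, -0.001], [0.951, -0.309, -0.003]]
shift cm [-0.92  0.03  0.08] turn deg [ 0.   -0.15  0.07]
```

Call:
{"fn": "jog_arm", "kwargs": {
  "targets": [
    [0.05,0,0.05,0,-0.1,0,0.8],
    [0.1,0,0.05,0,-0.1,0,0.8],
    [0.1,0,0.05,0,-0.1,0,0.8]
  ]
}}

```text
t: 19.05
tool_pos: [0.5095, -0.1666, 0.1298]
orientation: [0.246, 1.558, -0.247]
force: [-4.3, 1.3, -5.2]
opening: 0.0357
```

```bash
python3 -c "
from h import *
dk();delta([.5101,-.1665,.14],-18)"
```

```text
t 19.05 dock xd -0.36 yd -2.43 foot z 35.06 | Fu -4.46 Fv -0.09 Fz -5.24 (load 0.2)| Tu -0.33 Tv 1.41 open 0.0357
t 19.05 tcp [ 0.5095 -0.1666  0.1298] F [-4.27  1.29 -5.24] T [0.12 1.44 0.09] open 0.0357 q6 [-0.41  0.02  1.77 -0.    1.35 -0.1 ]
tool x,y,z axes: [[-0.002, -0.001, -1.0], [0.309, 0.951, -0.001], [0.951, -0.309, -0.001]]
shift cm [-1.02  0.03  0.05] turn deg [ 0.01 -0.08  0.07]
```

Call:
{"fn": "jog_arm", "kwargs": {
  "targets": [
    [0.05,0,0.03,0,0,0,0.8],
    [0.1,0,0.03,0,0,0,0.8],
    [0.15,0,0.03,0,0,0,0.8],
    [0.15,0,0.03,0,0,0,0.8]
  ]
}}

```text
t: 19.55
tool_pos: [0.5102, -0.1668, 0.1291]
orientation: [0.245, 1.557, -0.247]
force: [-6.0, 1.1, 1.8]
opening: 0.0355
```

```bash
python3 -c "
from h import *
dk();delta([.5101,-.1665,.14],-18)"
```

```text
t 19.55 dock xd 0.40 yd -2.42 foot z 34.45 | Fu -6.07 Fv -0.84 Fz 1.82 (load 7.2)| Tu -0.17 Tv 1.62 open 0.0355
t 19.55 tcp [ 0.5102 -0.1668  0.1291] F [-6.03  1.08  1.82] T [0.34 1.59 0.02] open 0.0355 q6 [-0.41  0.02  1.77 -0.    1.35 -0.1 ]
tool x,y,z axes: [[-0.001, -0.001, -1.0], [0.309, 0.951, -0.001], [0.951, -0.309, -0.0]]
shift cm [-1.09  0.03 -0.02] turn deg [ 0.01 -0.01  0.07]
```

Call:
{"fn": "jog_arm", "kwargs": {
  "targets": [
    [0.1,0,-0.02,0,0,0,0.8],
    [0.17,0,-0.02,0,0,0,0.8],
    [0.17,0,-0.02,0,0,0,0.8]
  ]
}}

```text
t: 19.92
tool_pos: [0.5104, -0.1669, 0.1291]
orientation: [0.245, 1.556, -0.248]
force: [-9.0, 3.9, 7.8]
opening: 0.0361
```

```bash
python3 -c "
from h import *
dk();delta([.5101,-.1665,.14],-18)"
```

```text
t 19.93 dock xd 0.53 yd -2.41 foot z 34.39 | Fu -9.74 Fv 0.93 Fz 7.85 (load 13.2)| Tu -0.13 Tv 2.53 open 0.0361
t 19.925 tcp [ 0.5104 -0.1669  0.1291] F [-8.98  3.89  7.85] T [ 0.66  2.45 -0.04] open 0.0361 q6 [-0.41  0.02  1.77 -0.    1.35 -0.1 ]
tool x,y,z axes: [[0.0, -0.002, -1.0], [0.309, 0.951, -0.001], [0.951, -0.309, 0.001]]
shift cm [-1.09  0.02 -0.03] turn deg [0.01 0.04 0.08]
```

Call:
{"fn": "jog_arm", "kwargs": {
  "targets": [
    [-0.1,0,0,0,0,0,0.8],
    [-0.15,0,0,0,0,0,0.8],
    [-0.15,0,0,0,0,0,0.8]
  ]
}}

```text
t: 20.3
tool_pos: [0.51, -0.1668, 0.13]
orientation: [0.245, 1.557, -0.247]
force: [-3.8, -0.3, -9.0]
opening: 0.0357
```

```bash
python3 -c "
from h import *
dk();delta([.5101,-.1665,.14],-18)"
```

```text
t 20.30 dock xd 0.19 yd -2.42 foot z 35.26 | Fu -3.56 Fv -1.45 Fz -8.97 (load -3.6)| Tu -0.32 Tv 1.04 open 0.0357
t 20.3 tcp [ 0.51   -0.1668  0.13  ] F [-3.83 -0.28 -8.97] T [0.02 1.08 0.07] open 0.0357 q6 [-0.41  0.02  1.77 -0.    1.35 -0.1 ]
tool x,y,z axes: [[-0.001, -0.001, -1.0], [0.309, 0.951, -0.001], [0.951, -0.309, -0.0]]
shift cm [-1.    0.03 -0.  ] turn deg [ 0.01 -0.01  0.08]
```

Call:
{"fn": "jog_arm", "kwargs": {
  "targets": [
    [-0.06,0,0,0,0,0,0.8],
    [-0.12,0,0,0,0,0,0.8],
    [-0.12,0,0,0,0,0,0.8]
  ]
}}

```text
t: 20.68
tool_pos: [0.5095, -0.1665, 0.1304]
orientation: [0.246, 1.558, -0.247]
force: [-3.0, 0.5, -15.1]
opening: 0.0358
```

```bash
python3 -c "
from h import *
dk();delta([.5101,-.1665,.14],-18)"
```

```text
t 20.68 dock xd -0.36 yd -2.36 foot z 35.72 | Fu -3.04 Fv -0.51 Fz -15.07 (load -9.7)| Tu -0.35 Tv 0.80 open 0.0358
t 20.675 tcp [ 0.5095 -0.1665  0.1304] F [ -3.05   0.46 -15.07] T [-0.09  0.87  0.06] open 0.0358 q6 [-0.41  0.02  1.77 -0.    1.36 -0.1 ]
tool x,y,z axes: [[-0.002, -0.001, -1.0], [0.309, 0.951, -0.001], [0.951, -0.309, -0.002]]
shift cm [-0.96  0.02  0.05] turn deg [ 0.01 -0.09  0.07]
```

Call:
{"fn": "jog_arm", "kwargs": {
  "targets": [
    [0.1,0,0.02,0,0,0,0.8],
    [0.2,0,0.02,0,0,0,0.8],
    [0.22,0,0.02,0,0,0,0.8],
    [0.22,0,0.02,0,0,0,0.8]
  ]
}}

```text
t: 21.18
tool_pos: [0.5105, -0.1669, 0.1292]
orientation: [0.245, 1.557, -0.248]
force: [-3.9, 0.9, -2.3]
opening: 0.0361
```

```bash
python3 -c "
from h import *
dk()"
```

```text
t 21.18 dock xd 0.64 yd -2.41 foot z 34.54 | Fu -4.00 Fv -0.31 Fz -2.35 (load 3.1)| Tu -0.24 Tv 1.10 open 0.0361
```

Call:
{"fn": "jog_arm", "kwargs": {
  "targets": [
    [0.08,0,0,0,0,0,0.8],
    [0.08,0,0,0,0,0,0.8],
    [0,0,0,0,0,0,0.45],
    [0,0,0,0,0,0,0.3],
    [0,0,0,0,0,0,0.3]
  ]
}}

```text
t: 21.8
tool_pos: [0.5114, -0.1672, 0.13]
orientation: [0.245, 1.554, -0.248]
force: [-0.4, -0.1, -0.4]
opening: 0.0614
```

```bash
python3 - <<'E'
from h import *
dk()
from plant import optics
for n,b in(('side',(270,350,115,190)),('top',(330,410,185,260))):
    c=optics.read_camera(n);ov(c,b,8,[],f"pics/r_{n}.png")
E
```

```text
t 21.80 dock xd 1.58 yd -2.40 foot z 35.32 | Fu -0.34 Fv -0.20 Fz -0.40 (load 5.0)| Tu -0.08 Tv 0.08 open 0.0614
```

View pics/r_side.png

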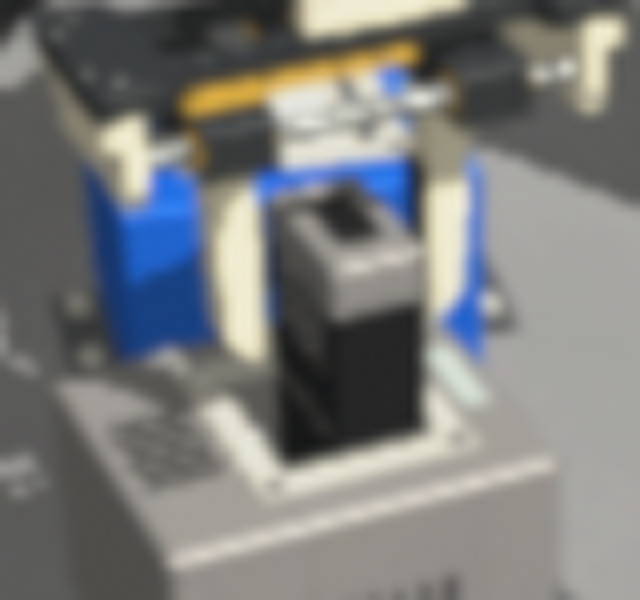

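Call:
{"fn": "jog_arm", "kwargs": {
  "targets": [
    [0,0,0,0,0,0,0.15],
    [-2,0,0,0,0,0,0.1],
    [-6,0,0,0,0,0,0.1],
    [-11,0,0,0,0,0,0.1],
    [-15,0,0,0,0,0,0.1]
  ]
}}

```text
t: 22.52
tool_pos: [0.511, -0.1669, 0.2818]
orientation: [0.245, 1.554, -0.248]
force: [-0.3, -0.7, -0.2]
opening: 0.0835
```

```bash
python3 -c "
from h import *
delta([.45,.15,.28],-18)"
```

```text
t 22.525 tcp [ 0.511  -0.1669  0.2818] F [-0.31 -0.68 -0.22] T [-0.05  0.05  0.04] open 0.0835 q6 [-0.41 -0.06  1.57 -0.    1.63 -0.1 ]
tool x,y,z axes: [[0.002, -0.002, -1.0], [0.309, 0.951, -0.001], [0.951, -0.309, 0.003]]
shift cm [  0.09  28.25 -15.59] turn deg [0.01 0.18 0.09]
```

Moving the arm aside so the top camera can see the pack.

Call:
{"fn": "jog_arm", "kwargs": {
  "targets": [
    [-1,5,-1,0,0,0,0.1],
    [-2,10,-2,0,0,0,0.1],
    [-2,15,-3,0,0,0,0.1],
    [-2,19,-3,0,0,0,0.1],
    [-2,22,-3,0,0,0,0.1]
  ]
}}

```text
t: 23.15
tool_pos: [0.5507, 0.0535, 0.3015]
orientation: [0.244, 1.553, -0.247]
force: [-1.0, -0.8, -0.1]
opening: 0.0839
```

Call:
{"fn": "jog_arm", "kwargs": {
  "targets": [
    [0,4,0,0,0,0,0.1],
    [0,8,0,0,0,0,0.1],
    [0,11,0,0,0,0,0.1],
    [0,11,0,0,0,0,0.1],
    [0,11,0,0,0,0,0.1]
  ]
}}

```text
t: 23.78
tool_pos: [0.5844, 0.1577, 0.3012]
orientation: [0.244, 1.554, -0.247]
force: [0.2, 0.4, -0.2]
opening: 0.0838
```

```bash
python3 - <<'E'
from h import *
from plant import optics
z0=.0345
b=boxpts((.5106,-.1644),-18,.018,.031,.1);t=boxpts((.5106,-.1644),-18,.018,.031,z0+.14)
for n,bx in(('side',(270,345,120,195)),('top',(335,410,185,260))):
    c=optics.read_camera(n);ov(c,bx,8,[(t,(255,0,0)),(boxpts((.5192,-.1672),-18,.029,.034,.1),(0,255,0))],f"pics/f_{n}.png")
    cv2.imwrite(f"pics/full_{n}.png",c["frame"][:,:,::-1])
delta([.5,0,.28],-18)
E
```

```text
t 23.875 tcp [0.5845 0.1573 0.3015] F [0.32 0.34 0.08] T [-0.03  0.11 -0.01] open 0.0838 q6 [ 0.18  0.12  1.35 -0.    1.67  0.49]
tool x,y,z axes: [[0.003, -0.002, -1.0], [0.309, 0.951, -0.001], [0.951, -0.309, 0.004]]
shift cm [  2.17 -17.56  -3.19] turn deg [0.02 0.21 0.08]
```

View pics/f_side.png

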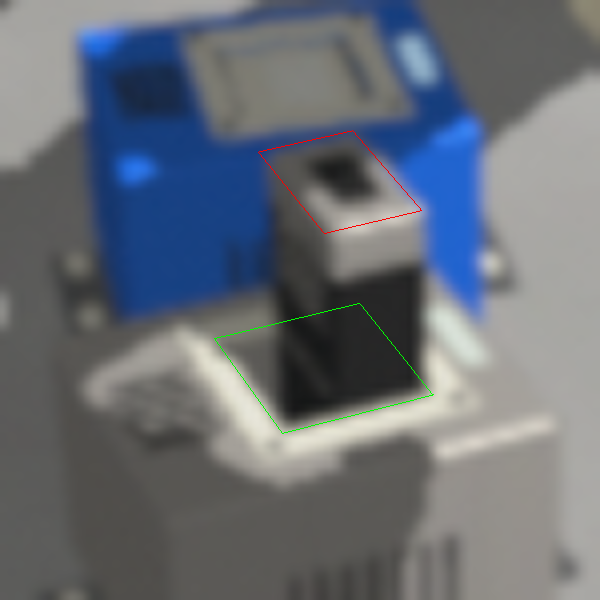

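View pics/f_top.png

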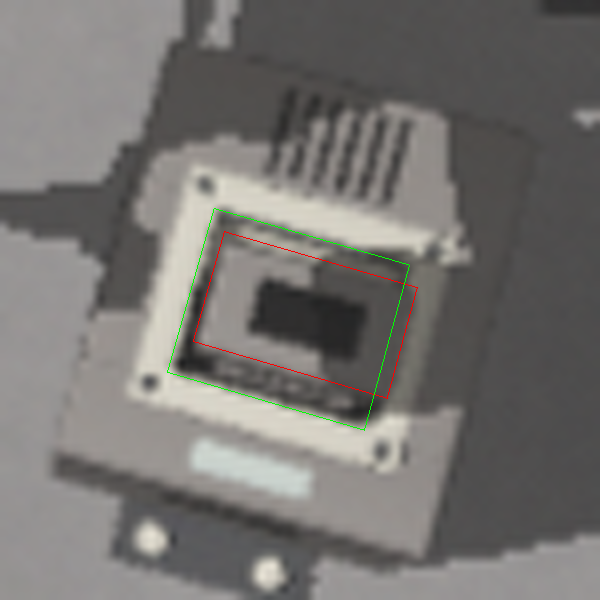

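View pics/full_top.png

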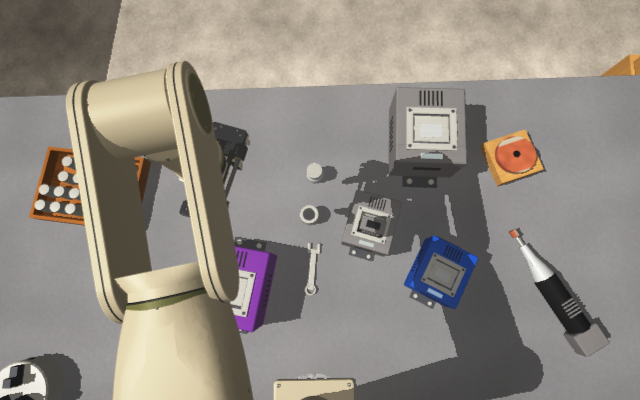

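```bash
python3 -c "
from plant import ticket
print(ticket.close_job())"
```

```text
the job is handed in; nothing more can be done
None
```

The battery pack is in the small grey dock, clicked onto the terminal block and released upright. I handed the job in at about 24 s, and the hand-in reports no verdict.

**What I did:**
- I gripped the pack across its 36 mm and pushed the flap down with its foot; I felt the flap's spring force.
- The foot then stopped at 56 mm above the bench on the narrowing of the bay, at about 17 N. I backed off and felt the bay's side walls. The pack was about 2 mm off-centre sideways from my camera estimate, so I corrected that and it went on without further obstruction.
- The catches added about 8 N from a foot height of about 44 mm. The force then dropped, and the foot stopped dead at 34.4 mm under about 13 N.
- I pulled up gently to test it: the catches held against about 10 N. Then I pressed it back down, opened the gripper and withdrew.

**Last checks:**
- **Pack:** both cameras show it upright in the mouth, with its top at about the height expected for that floor.
- **Robot:** the wrist force is near zero and the gripper is well clear of everything.
- **Bystanders:** in the top picture the sleeve, spanner and tin are where they were at the start.

**Not confirmed:**
- I could not see or read the flap angle or the contact-pin forces; I infer them from the feel alone.
- The sideways position I felt differed by about 2 mm from the camera estimate, more than the two cameras disagreed with each other (1 to 2 mm).
- The highest force against the dock that I read was about 17 N, at the end of a move; peaks within a move were not recorded.

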